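# Put away the loaded lens carrier and peel a fresh tray for the backlight check

## Task

Take the loaded lens carrier by its black pull and slide it along the bench all the way home into the bottom opening of the blue rack, gently enough that the lens cells stay in their pockets. Then fetch a fresh tray: the nested blue trays cling together, so take the top one by its corner tab and peel it, raising that corner first while the opposite corner still rests on the stack, so that the tray below stays behind. Carry it over the lit backlight and finish while still holding it there in the air, level, centred over the light and about a hand's breadth above it, with everything else left where it was.

Things in the scene. Friction and masses are not known exactly. Their poses are not given: they have to be found in the camera images.
- carrier: loaded carrier: shallow aluminium tray, 120 mm in x by 160 mm in y, lips 12 mm high, with a white six-pocket formed tray (top 26.5 mm high) fixed in it and four loose black lens cells; 0.4 kg plus 0.1 kg of cells. It lies flat on the bench before the rack. Origin: centre of its underside; +x is the edge that enters the rack, -x the side with the pull
- carrier_grip (a point): gripping point of the carrier's black upright pull: a fin 28 mm long (carrier x), 10 mm thick (carrier y) and 50 mm high above the bench, at the end of a flat 36 mm wide strap in front of the carrier; this point is on its middle, 110 mm in front of the carrier's centre and 36 mm above the bench
- lens0: loose lens cell, black ring with purple-coated glass, 25 mm diameter, 14 mm high, standing in a carrier pocket with ribs 5 mm high around it; origin: centre of its underside
- lens1: like lens0
- lens2: like lens0
- lens3: like lens0
- rack: blue sheet-metal tray rack fixed to the bench, 125 mm deep (x), 174 mm wide, 102 mm high, open at its -x side; its upper level is filled, with a black pull that sticks out 12 mm. Origin: centre of its underside; +x points into the rack. The carrier is home when it meets the rubber back stop: its origin then lies on the rack's origin within 2 mm, lip flush with the mouth, pull outside
- rack_mouth (a point): middle of the mouth of the rack's bottom opening, at bench height, 62 mm in front of the rack's origin. The opening is 166 mm wide and 47 mm high between the side plates and has no floor (the carrier slides on the bench); steel guides 40 mm high flare out 25 mm in front of it
- stack: fixed lower part of the nested stack: four blue formed trays in a black base plate 130 x 170 x 6 mm bolted to the bench. Origin: centre of the underside of the plate, on the bench; x and y along the trays' 100 mm and 140 mm sides
- second_tray: fifth tray of the stack, same shape as top_tray, 60 g, held in the stack only by about 5 N of drag, so it can be pulled up; it must stay. Origin: centre of its underside, 38 mm above the bench while nested
- top_tray: top tray of the stack, blue formed plastic, 100 mm (x) by 140 mm (y) by 24 mm high, about 70 g; rim 8 mm wide with an 8 mm skirt that rests on the rim below, and a pan that reaches 16 mm below the skirt into the tray below with about 5 mm of play. Origin: centre of its underside, 46 mm above the bench while nested (rim top at 70 mm)
- tray_tab (a point): middle of the top tray's upright yellow corner tab, which stands on the rim at the tray's (-x, -y) corner: 24 mm long towards the tray's (+x, +y), at 45 degrees to its sides, 10 mm thick, 24 mm high above the rim. The point is 14 mm above the rim's top, at (-41, -61, 38) mm in the tray's frame
- tab_corner (a point): outer corner of the top tray's rim below the tab, on the underside of the skirt: (-50, -70, 16) mm in the tray's frame. The nested pan walls wedge and grip each other; the grip lets go where the tray has risen about 6 mm. Raising this corner first takes about 3 N; a straight level pull takes about 6 N and drags the second tray up with it
- far_corner (a point): the opposite rim corner of the top tray, on the underside of the skirt: (50, 70, 16) mm in the tray's frame; the tray tips about it when the tab corner is raised
- backlight: lit flat backlight fixed on the bench: black frame 170 x 170 mm, 19 mm high, with a glowing white face 150 x 150 mm. Origin: centre of its underside
- backlight_face (a point): centre of the backlight's glowing face, 19 mm above the bench
- camera_lens: bystander: black zoom lens standing on its mount, 84 mm diameter, 150 mm high; origin centre of its underside
- cleaner: bystander: white bottle with red cap, 48 mm diameter, 130 mm high; origin centre of its underside
- post_holder: bystander: black post holder with steel post on a 50 mm square foot, 104 mm high; origin centre of its underside
- lens_cap: bystander: black lens cap lying flat, 60 mm diameter, 9 mm high; origin centre of its underside
- ball_driver: bystander: screwdriver with orange handle, 190 mm long, lying on the bench
- wipes: bystander: cardboard box of wipes 110 x 210 x 70 mm; origin centre of its underside
Things that resemble listed ones, but are neither listed nor needed, are in the scene too. What is shaped like the top_tray but green is not meant.

How it is judged:
By the outcome, as a careful person would: the job done as asked, in the order asked, and still so for the second after the job is handed in, while the arm keeps its last pose, push and grip.
It also fails if it takes over 58 s, if anything falls off the work surface, if the arm or the gripper's body presses on something with over 40 N, if the wrist force passes 120 N, or if a joint passes its speed limit or range.

## Robot

A 6-joint arm with a two-finger parallel gripper is mounted at the origin on the work surface. World frame = base frame: x ahead of the robot, y to its left, z up, the work surface at z = 0. Lengths are in m, angles in rad, forces in N, time in s.
With the tool pointing down it reaches from about 0.35 to 0.975 m from the base axis. Payload 7.1 kg.
Tool frame: the origin (TCP) lies midway between the tips of the shut fingers; the grasp point (between the pads) lies 19 mm behind it; y points along the fingers, z is the direction in which the jaws open and shut, and the axes are right-handed (so a half turn about y gives the same grasp; the last joint's range is limited). The gripper opens to 88 mm and grips with 3 to 60 N. Pads are 20 mm wide; open, the fingers measure 115 mm over their backs; the gripper's body (75 mm by 178 mm) begins 61 mm behind the grasp point.
Start: joints at [1.156, 0.423, 1.63, -0, 1.089, -0.019], TCP at [0.241, 0.577, 0.223] pointing down, gripper open.
Joint ranges: [-3, 3], [-0.9, 2.11], [0.09, 2.58], [-1.31, 4.45], [0.11, 2.69], [-2.54, 2.54]. Speed limits (rad/s): [2.39, 2.39, 3.01, 3.14, 3.14, 3.14].

## Interface

Orientations are given as a 3x3 rotation matrix whose columns are the frame's x, y, z axes.
In Python, from cell import env gives the robot as it stands.
- The arm moves only by the shell command python3 -m jog 'ROWS'. ROWS is JSON, a list that holds one entry, the list of rows, each a list of 7 numbers: the shift along the world's x, y, z scaled (see below), then the turn, a rotation vector about the world's x, y, z scaled (see below), then the opening, from 0 (shut) to 1 (fully open). A call has exactly 8 rows; each row is the pose to reach, as a shift and turn from the pose commanded when the call began; what a row does not reach only later rows make up. The controller multiplies each number of a shift by 80 cm and each number of a turn by 90 degrees. A row lasts 1/10 s, in which the tool goes at most 50 mm and 8.59 degrees, less where a joint would pass 70% of its speed; a pose out of reach is approached as far as the arm can. A call with a number of a shift or a turn outside -1 to 1 is refused whole. A call with a gripper value outside its range is refused whole. The fingers move at their own pace and stop on an object; the grip force is fixed at half the most. Time passes only in rows, so rows that repeat a pose let the fingers close, or fill a call up. It gives the time, the measured TCP pose, the force and the opening at its end, in the units of the state.
- env.sense(): the state, without advancing time (a new reading comes with each control period).
- env.capture(name): name is "scene" or "top" or "wrist"; returns (picture, depth): 420x560x3 uint8, blue, green, red; 420x560 float32, m along the optical axis (not along the pixel's ray), 0 where there is no reading.
- env.calibration(name): a dict with "camera_matrix" (3x3 intrinsics, pixels), "eye" and "attitude" of the camera in the world. Camera axes: x right, y down, z forward; pixel columns grow to the right and rows downward; lengths in m; the calibration is good to about 2 mm. A picture is of the moment at which its call begins: read the wrist's pose just before it. calibration takes no time and is no camera call; for the wrist camera it gives the pose at the moment of the call.
- env.sign_off(): hands the job in, once; it reports no verdict.
The state is a dict: "time": time; "q": joint angles; "joint_vel": joint speeds; "joint_torque": joint torques, N m; "tool_pos": TCP position; "eef_rot": TCP orientation; "wrist_force": force on the tool from outside, world axes, zero at the start; "moment": the same for the moment, N m; "width": opening from 0.0 (shut) to 1.0 (fully open).
Only numpy, scipy, OpenCV 4.12 (cv2) and the standard library are available. Lean on these libraries where they do the work, as an engineer would, in place of code of your own. Each camera call takes 0.05 s, during which the arm holds its last target.

## Working session

There is one attempt and no reset: what is moved stays moved. The work goes in short steps, Python scripts to look and compute and a shell command to move; the robot and the scene stay as the last step left them, time stands still between calls to the robot, and variables do not carry over. Pictures are saved under pics/ and viewed, and the job is handed in when it is done.

```bash
ls; mkdir -p pics; python3 - <<'E'
from cell import env
import cv2
s=env.sense(); print({k:s[k] for k in ('time','tool_pos','eef_rot','wrist_force','width')})
for n in ('scene','top'):
    p,d=env.capture(n); cv2.imwrite(f'pics/{n}0.png',p); import numpy as np; np.save(f'pics/{n}0d.npy',d)
    print(n,env.calibration(n))
E
```

```text
pics
{'time': 0.0, 'tool_pos': array([0.24071745, 0.57617306, 0.22192193]), 'eef_rot': array([[ 9.22694281e-01, -6.04467232e-04,  3.85531969e-01],
       [-3.85532442e-01, -1.38972610e-03,  9.22693234e-01],
       [-2.19539854e-05, -9.99998852e-01, -1.51533405e-03]]), 'wrist_force': array([ 0.59934943, -0.07852329, -0.74715951]), 'width': 1.000405047441333}
scene {'camera_matrix': array([[415.44831109,   0.        , 282.82054562],
       [  0.        , 415.44831109, 210.35556204],
       [  0.        ,   0.        ,   1.        ]]), 'eye': array([ 0.96915481, -0.64895426,  1.02945318]), 'attitude': array([[ 8.47761979e-01,  4.11635931e-01, -3.34448035e-01],
       [ 5.30376515e-01, -6.57231864e-01,  5.35487655e-01],
       [ 6.16054064e-04, -6.31349457e-01, -7.75498216e-01]])}
top {'camera_matrix': array([[457.65766929,   0.        , 277.07827188],
       [  0.        , 457.65766929, 205.36166973],
       [  0.        ,   0.        ,   1.        ]]), 'eye': array([0.2153821 , 0.02546696, 1.66384824]), 'attitude': array([[-0.00580317, -0.97966988,  0.20053241],
       [-0.99997551,  0.00490057, -0.00499716],
       [ 0.00391284, -0.2005565 , -0.97967432]])}
```

View pics/scene0.png

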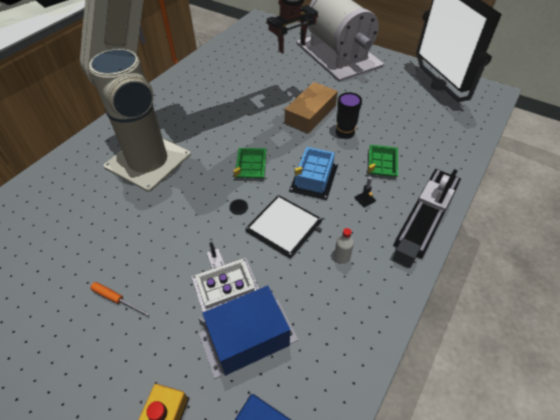

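View pics/top0.png

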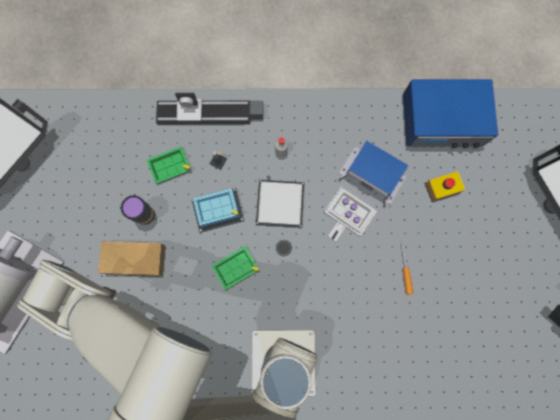

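The scene view shows the loaded carrier at (226,284) with its pull at (213,250), the rack at (247,330), the blue stack at (317,170) with green lookalikes at (251,163) and (383,161), and the backlight at (285,224). In the top view the carrier is at (351,212) with its pull at (336,232), the rack at (377,170), the stack at (217,209) with its tab at about (236,211), and the backlight at (280,204).

```bash
cat > h.py <<'E'
import numpy as np, cv2
from cell import env
def ray(cal,uv,z):
    K=cal['camera_matrix'];R=cal['attitude'];e=cal['eye']
    d=R@np.linalg.solve(K,np.array([uv[0],uv[1],1.0]))
    return e+d*(z-e[2])/d[2]
def proj(cal,p):
    c=cal['attitude'].T@(np.asarray(p)-cal['eye']); q=cal['camera_matrix']@c; return q[:2]/q[2]
def rotz(a):
    c,s=np.cos(a),np.sin(a); return np.array([[c,-s,0],[s,c,0],[0,0,1]])
E
python3 - <<'E'
import cv2
p=cv2.imread('pics/top0.png')
a=p[135:255,310:420]; b=p[180:240,185:310]
cv2.imwrite('pics/t_a.png',cv2.resize(a,None,fx=5,fy=5,interpolation=cv2.INTER_CUBIC))
cv2.imwrite('pics/t_b.png',cv2.resize(b,None,fx=6,fy=6,interpolation=cv2.INTER_CUBIC))
p=cv2.imread('pics/scene0.png')
cv2.imwrite('pics/s_a.png',cv2.resize(p[235:375,180:310],None,fx=4,fy=4,interpolation=cv2.INTER_CUBIC))
cv2.imwrite('pics/s_b.png',cv2.resize(p[140:260,230:350],None,fx=5,fy=5,interpolation=cv2.INTER_CUBIC))
E
```

```text
(no output)
```

View pics/t_a.png

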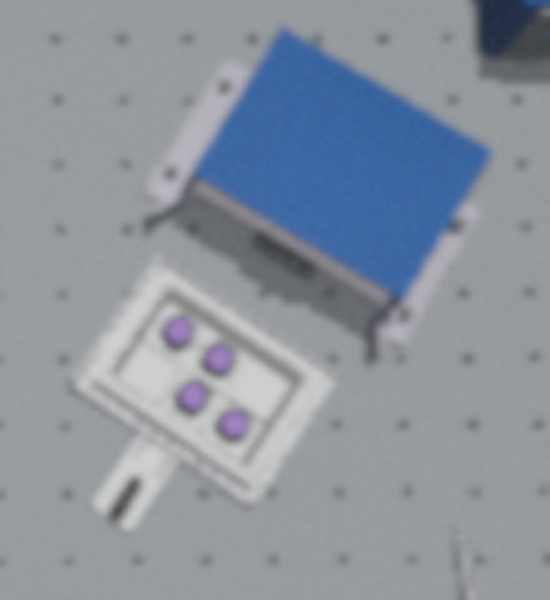

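View pics/t_b.png

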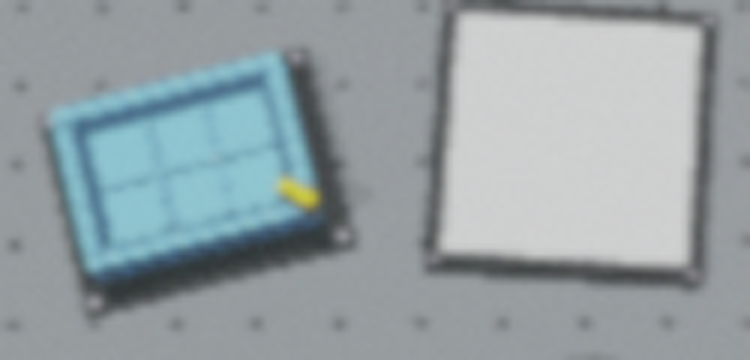

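View pics/s_a.png

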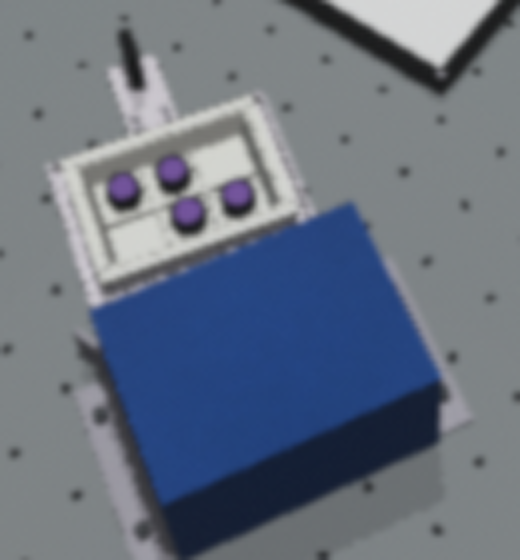

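View pics/s_b.png

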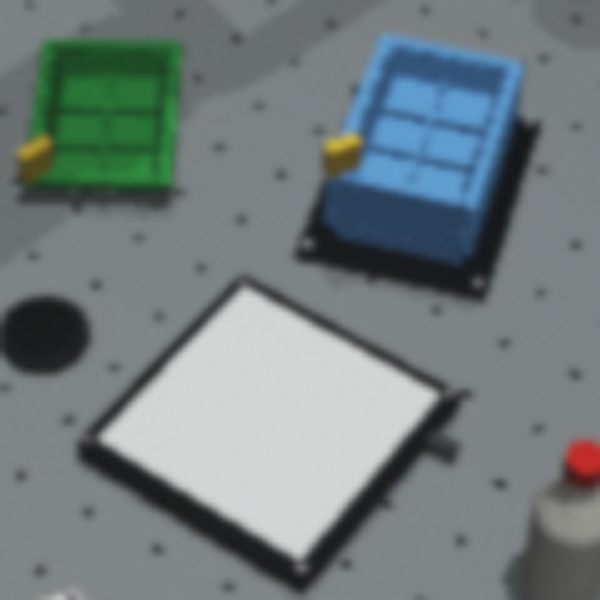

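Candidates for the carrier: only one white tray with four purple cells and a black fin (top 336,234). Candidates for the tray: the blue one (217,209) is wanted; the green ones (169,165) and (236,268) and the large blue bin (450,110) aren't. The bigger blue box (377,170) is the rack. The crops confirm all three choices.

```bash
cat > m1.py <<'E'
from h import *
p=cv2.imread('pics/top0.png'); cal=env.calibration('top')
hsv=cv2.cvtColor(p,cv2.COLOR_BGR2HSV)
def big(m,box):
    z=np.zeros_like(m); x0,y0,x1,y1=box; z[y0:y1,x0:x1]=m[y0:y1,x0:x1]
    cs,_=cv2.findContours(z,cv2.RETR_EXTERNAL,cv2.CHAIN_APPROX_NONE); return max(cs,key=cv2.contourArea)
def rect(c,z,name):
    w=np.array([ray(cal,q,z)[:2] for q in c[:,0,:].astype(float)],dtype=np.float32)*1000
    r=cv2.minAreaRect(w); bx=cv2.boxPoints(r)
    print(name,'c',np.round(r[0],1),'size',np.round(r[1],1),'ang',round(r[2],2)); print(np.round(bx,1).tolist())
    return r
rect(big(cv2.inRange(hsv,(100,120,80),(125,255,255)),(335,135,415,200)),.102,'rack roof')
rect(big(cv2.inRange(hsv,(88,60,120),(108,255,255)),(185,180,250,235)),.070,'tray rim')
rect(big(cv2.inRange(hsv,(0,0,190),(180,40,255)),(250,170,310,240)),.019,'light')
rect(big(cv2.inRange(hsv,(20,120,120),(35,255,255)),(225,200,245,220)),.094,'tab top')
c=big(cv2.inRange(hsv,(0,0,178),(180,25,255)),(322,185,380,245)); print('white area',cv2.contourArea(c))
rect(c,.0265,'white')
rect(big(cv2.inRange(hsv,(0,0,0),(180,255,90)),(325,225,342,242)),.050,'fin')
d=np.load('pics/top0d.npy')
def P(u,v):
    K=cal['camera_matrix'];return cal['eye']+cal['attitude']@(np.linalg.solve(K,[u,v,1.])*d[v,u])
for n,uv in dict(roof=(377,165),rim=(196,213),light=(280,204),carr=(351,200),fin=(335,235),tab=(234,212)).items(): print(n,np.round(P(*uv),4))
E
python3 m1.py
```

```text
rack roof c [ 672.  -341.6] size [168.4 125.6] ang 57.3
[[573.7000122070312, -378.5], [679.4000244140625, -446.3999938964844], [770.4000244140625, -304.70001220703125], [664.7000122070312, -236.8000030517578]]
tray rim c [537.7 236.9] size [104.5 145.8] ang 14.75
[[468.70001220703125, 294.1000061035156], [505.79998779296875, 153.10000610351562], [606.7999877929688, 179.6999969482422], [569.7000122070312, 320.70001220703125]]
light c [562.4   7. ] size [144.4 146.8] ang 86.09
[[484.20001220703125, -60.0], [630.7000122070312, -70.0], [640.5, 74.0999984741211], [494.1000061035156, 84.0999984741211]]
tab top c [513.8 166.2] size [18.9  5.6] ang 71.06
[[508.1000061035156, 158.10000610351562], [513.4000244140625, 156.3000030517578], [519.5, 174.1999969482422], [514.2999877929688, 176.0]]
white area 1124.5
white c [ 529.3 -249.9] size [158.5 111.8] ang 54.73
[[437.8999938964844, -282.29998779296875], [529.0999755859375, -346.79998779296875], [620.5999755859375, -217.5], [529.4000244140625, -152.89999389648438]]
fin c [ 431.8 -180.7] size [3.6 0. ] ang 178.26
[[433.6000061035156, -180.8000030517578], [433.6000061035156, -180.8000030517578], [430.1000061035156, -180.6999969482422], [430.1000061035156, -180.6999969482422]]
roof [ 0.6792 -0.3378  0.1034]
rim [0.5278 0.316  0.0044]
light [0.5572 0.0063 0.0184]
carr [ 0.5743 -0.2578  0.0032]
fin [ 0.4377 -0.1885  0.0459]
tab [0.5135 0.1677 0.096 ]
```

```bash
python3 -m jog '[[[0.05,-0.05,0.04,0,0,0,1],[0.1,-0.1,0.08,0,0,0,1],[0.14,-0.15,0.12,0,0,0,1],[0.18,-0.2,0.15,0,0,0,1],[0.21,-0.25,0.17,0,0,0,1],[0.24,-0.3,0.19,0,0,0,1],[0.26,-0.35,0.2,0,0,0,1],[0.28,-0.38,0.2,0,0,0,1]]]'
python3 - <<'E'
from h import *
print(env.sense()['tool_pos']); c=env.calibration('wrist'); p,d=env.capture('wrist'); cv2.imwrite('pics/w1.png',p); print(c)
E
```

```text
time: 0.9
tool_pos: [0.4577, 0.2847, 0.3813]
eef_rot: [[0.923, 0.001, 0.385], [-0.385, 0.001, 0.923], [0.001, -1.0, 0.001]]
wrist_force: [1.0, 0.5, -0.1]
width: 1.001
[0.45773132 0.28465261 0.3813209 ]
{'camera_matrix': array([[353.70169442,   0.        , 279.82939868],
       [  0.        , 353.70169442, 203.89268623],
       [  0.        ,   0.        ,   1.        ]]), 'eye': array([0.38053348, 0.31763753, 0.54235434]), 'attitude': array([[ 0.38547542,  0.87822355,  0.28307614],
       [ 0.92271682, -0.3673988 , -0.11666959],
       [ 0.00153985,  0.30617237, -0.95197485]])}
```

View pics/w1.png

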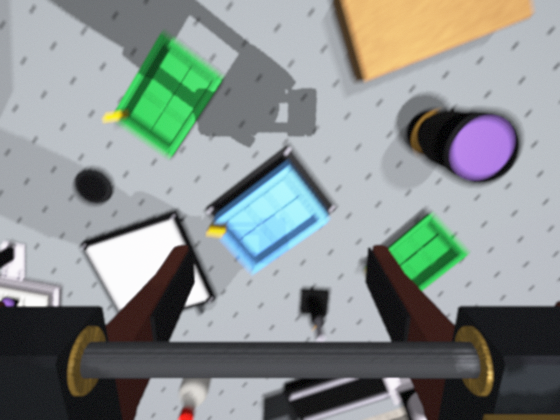

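The wrist view shows the blue stack at (271,220) with its tab at (216,231), the backlight at (150,262) and the green lookalikes at (170,95) and (425,252). Next I measure these and go on to the carrier.

```bash
cat > m2.py <<'E'
from h import *
import sys
def big(m,box):
    z=np.zeros_like(m); x0,y0,x1,y1=box; z[y0:y1,x0:x1]=m[y0:y1,x0:x1]
    cs,_=cv2.findContours(z,cv2.RETR_EXTERNAL,cv2.CHAIN_APPROX_NONE); return max(cs,key=cv2.contourArea)
def rect(cal,c,z,name):
    w=np.array([ray(cal,q,z)[:2] for q in c[:,0,:].astype(float)],dtype=np.float32)*1000
    r=cv2.minAreaRect(w); bx=cv2.boxPoints(r)
    print(name,'c',np.round(r[0],1),'size',np.round(r[1],1),'ang',round(r[2],2)); print(np.round(bx,1).tolist())
    return r
E
python3 - <<'E'
from m2 import *
p=cv2.imread('pics/w1.png'); hsv=cv2.cvtColor(p,cv2.COLOR_BGR2HSV); cal=env.calibration('wrist')
m=cv2.inRange(hsv,(88,60,60),(115,255,255)); rect(cal,big(m,(200,150,340,280)),.07,'tray')
c=big(cv2.inRange(hsv,(20,120,100),(35,255,255)),(200,215,240,245)); rect(cal,c,.094,'tab top?'); M=cv2.moments(c); u=(M['m10']/M['m00'],M['m01']/M['m00']); print(u,ray(cal,u,.084))
t=np.load('pics/top0d.npy')
cv2.imwrite('pics/w1c.png',cv2.resize(p[140:280,190:345],None,fx=4,fy=4,interpolation=cv2.INTER_CUBIC))
E
python3 -m jog '[[[0,-0.06,0,0,0,0,1],[0.01,-0.12,0,0,0,0,1],[0.02,-0.18,0,0,0,0,1],[0.02,-0.24,0,0,0,0,1],[0.02,-0.3,0,0,0,0,1],[0.02,-0.36,0,0,0,0,1],[0.02,-0.42,0,0,0,-0.05,1],[0.02,-0.48,0,0,0,-0.11,1]]]'
```

```text
tray c [541.3 229.6] size [109.9 153.9] ang 14.74
[[468.6000061035156, 290.0], [507.70001220703125, 141.1999969482422], [614.0, 169.10000610351562], [574.9000244140625, 318.0]]
tab top? c [519.2 161.2] size [22.  14.2] ang 60.96
[[507.70001220703125, 155.0], [520.0, 148.1999969482422], [530.7000122070312, 167.39999389648438], [518.2999877929688, 174.3000030517578]]
(215.84274193548387, 229.90322580645162) [0.52181124 0.15773141 0.084     ]
time: 1.75
tool_pos: [0.4725, -0.0994, 0.38]
eef_rot: [[0.841, -0.0, 0.541], [-0.541, 0.0, 0.841], [-0.0, -1.0, 0.0]]
wrist_force: [0.3, 0.5, 0.9]
width: 1.001
```

View pics/w1c.png

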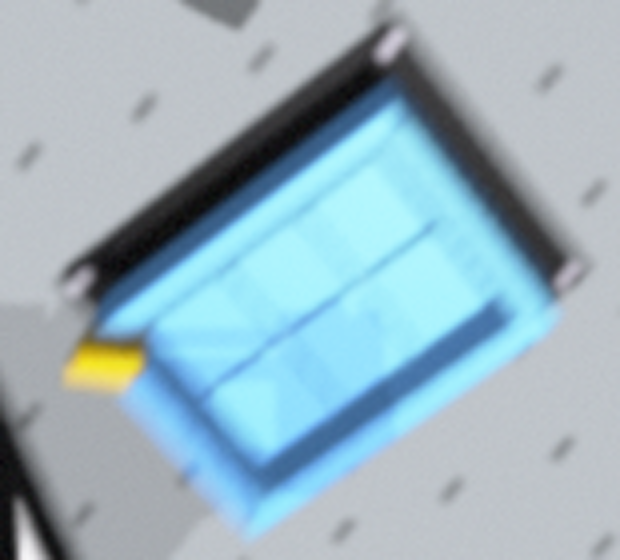

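```bash
python3 - <<'E'
from h import *
import pickle
c=env.calibration('wrist'); p,d=env.capture('wrist'); cv2.imwrite('pics/w2.png',p); np.save('pics/w2d.npy',d); pickle.dump(c,open('pics/w2.pkl','wb'))
E
```

```text
(no output)
```

View pics/w2.png

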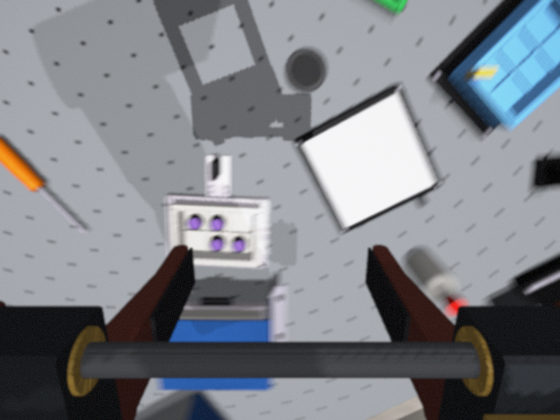

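```bash
python3 - <<'E'
from h import *
p=cv2.imread('pics/w2.png'); cv2.imwrite('pics/w2c.png',cv2.resize(p[145:325,150:300],None,fx=4,fy=3.3333,interpolation=cv2.INTER_CUBIC))
E
```

```text
(no output)
```

View pics/w2c.png

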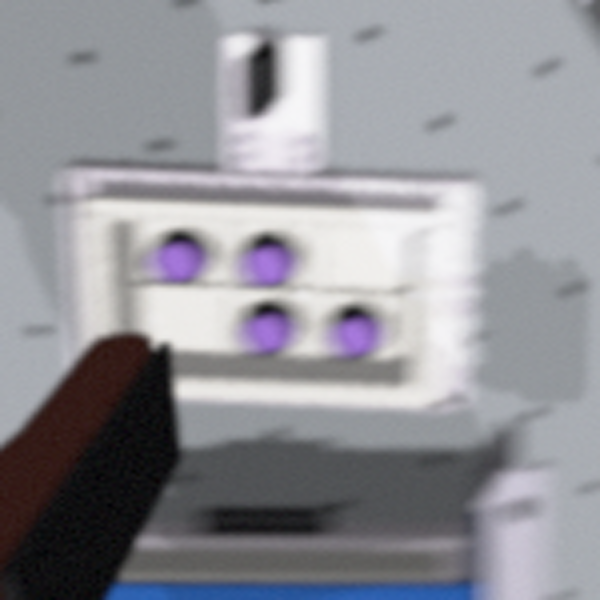

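```bash
cat > m3.py <<'E'
from h import *
import pickle
c=pickle.load(open('pics/w2.pkl','rb'))
f=lambda x,y:(150+x/4,145+y/3.3333)
for n,x,y,z in [('lipBL',62,168,.012),('lipBR',482,182,.012),('trayBL',80,200,.0265),('trayBR',470,208,.0265),('trayFL',80,378,.0265),('trayFR',440,408,.0265),('strapL',221,35,.003),('strapR',328,35,.003),('strapL2',221,165,.003),('strapR2',327,165,.003),('fintopfar',268,40,.05),('fintopnear',256,112,.05)]:
    print(n,np.round(ray(c,f(x,y),z)*1000,1))
p=cv2.imread('pics/w2.png');hsv=cv2.cvtColor(p,cv2.COLOR_BGR2HSV)
print(p[150:185,205:225].min(axis=2))
# lens centres
m=cv2.inRange(hsv,(120,60,80),(150,255,255)); cs,_=cv2.findContours(m,cv2.RETR_EXTERNAL,cv2.CHAIN_APPROX_SIMPLE)
for k in cs:
    if cv2.contourArea(k)>40: M=cv2.moments(k);u=(M['m10']/M['m00'],M['m01']/M['m00']);print('lens',np.round(u,1),np.round(ray(c,u,.017)*1000,1))
E
python3 m3.py
```

```text
lipBL [ 436.9 -287.1   12. ]
lipBR [ 531.3 -153.2   12. ]
trayBL [ 451.7 -284.4   26.5]
trayBR [ 535.7 -161.2   26.5]
trayFL [ 522.9 -340.4   26.5]
trayFR [ 614.7 -227.8   26.5]
strapL [ 420.3 -200.2    3. ]
strapR [ 442.5 -165.8    3. ]
strapL2 [ 470.4 -237.2    3. ]
strapR2 [ 493.1 -201.9    3. ]
fintopfar [ 429.4 -174.8   50. ]
fintopnear [ 452.2 -196.6   50. ]
[[164 168 168 167 168 169 169 170 169 167 168 167 170 169 167 170 169 170
  169 169]
 [161 167 169 169 169 168 167 166 169 167 165 164 166 165 168 167 168 170
  168 168]
 [161 166 169 169 166 166 164 162 160 159 158 152 156 161 161 163 164 169
  169 170]
 [158 162 164 163 164 162 156 156 150 143 143 140 145 151 153 158 162 165
  164 167]
 [158 161 165 169 173 172 169 162 151 141 134 132 134 140 146 153 160 164
  166 166]
 [162 174 182 192 200 203 195 185 169 153 135 130 132 138 145 153 167 177
  187 191]
 [178 194 212 222 226 225 221 206 189 166 141 125 124 137 148 163 183 198
  212 221]
 [187 207 225 231 236 232 226 215 197 168 134 105 108 131 155 175 195 216
  228 234]
 [191 211 226 234 238 235 228 212 185 147 106  75  87
[... 1710 characters left out ...]
39 243 244
  245 245]
 [178 181 180 177 175 164 151 131 116 126 153 181 211 228 237 242 244 245
  246 245]
 [176 185 186 186 184 181 173 166 164 179 198 219 230 237 241 243 245 245
  246 245]
 [179 190 195 197 199 203 203 203 209 218 227 233 239 242 243 244 245 245
  244 245]
 [178 188 200 209 218 221 224 225 227 231 235 239 243 244 244 244 243 244
  244 244]
 [180 192 203 212 221 225 225 228 229 231 236 240 242 243 243 242 241 240
  240 242]
 [178 190 200 208 214 218 219 219 221 226 231 237 240 241 240 239 237 236
  235 235]]
lens [238.6 245.2] [ 566.5 -237.9   17. ]
lens [216.6 244.2] [ 545.9 -266.8   17. ]
lens [216.7 223.9] [ 517.6 -246.1   17. ]
lens [194.3 222.8] [ 496.8 -274.7   17. ]
```

```bash
python3 - <<'E'
from m2 import *
p=cv2.imread('pics/scene0.png'); hsv=cv2.cvtColor(p,cv2.COLOR_BGR2HSV); cal=env.calibration('scene')
m=cv2.inRange(hsv,(100,120,85),(125,255,255)); c=big(m,(195,280,295,370)); r=rect(cal,c,.102,'roof')
ap=cv2.approxPolyDP(c,4,True)[:,0]; print(ap.tolist()); print([np.round(ray(cal,q.astype(float),.102)[:2]*1000,1).tolist() for q in ap])
m=cv2.inRange(hsv,(0,0,190),(180,40,255)); c=big(m,(245,190,325,255)); rect(cal,c,.019,'light')
m=cv2.inRange(hsv,(120,60,60),(150,255,255)); cs,_=cv2.findContours(m,cv2.RETR_EXTERNAL,cv2.CHAIN_APPROX_SIMPLE)
for k in cs:
    M=cv2.moments(k)
    if M['m00']>15: u=(M['m10']/M['m00'],M['m01']/M['m00']);print('lens',np.round(u,1),np.round(ray(cal,u,.017)*1000,1))
m=cv2.inRange(hsv,(95,80,120),(115,255,255)); c=big(m,(290,145,340,195)); print('tray',cv2.contourArea(c)); rect(cal,c,.07,'tray')
c=big(cv2.inRange(hsv,(20,100,80),(35,255,255)),(290,160,305,180)); M=cv2.moments(c);u=(M['m10']/M['m00'],M['m01']/M['m00']); print('tab',u,ray(cal,u,.084))
# top image: rack edge refine by thresholds
p=cv2.imread('pics/top0.png'); hsv=cv2.cvtColor(p,cv2.COLOR_BGR2HSV);cal=env.calibration('top')
m=cv2.inRange(hsv,(120,60,60),(150,255,255)); cs,_=cv2.findContours(m,cv2.RETR_EXTERNAL,cv2.CHAIN_APPROX_SIMPLE)
for k in cs:
    M=cv2.moments(k)
    if M['m00']>8: u=(M['m10']/M['m00'],M['m01']/M['m00']);print('lens',np.round(u,1),np.round(ray(cal,u,.017)*1000,1))
E
```

```text
roof c [ 672.1 -341.9] size [173.4 129.1] ang 57.12
[[570.9000244140625, -379.6000061035156], [679.2999877929688, -449.70001220703125], [773.4000244140625, -304.1000061035156], [665.0, -234.0]]
[[267, 286], [203, 313], [220, 360], [289, 330]]
[[665.3, -236.9], [575.3, -379.0], [678.5, -446.9], [772.2, -305.9]]
light c [561.9   8.5] size [145.9 145.1] ang 86.15
[[484.6000061035156, -59.5], [629.4000244140625, -69.19999694824219], [639.2000122070312, 76.4000015258789], [494.3999938964844, 86.0999984741211]]
lens [226.6 287.7] [ 546.8 -261.9   17. ]
lens [238.9 283.1] [ 567.1 -232.7   17. ]
lens [210.3 281.3] [ 496.9 -270.    17. ]
lens [222.7 277. ] [ 517.6 -241.1   17. ]
lens [349.5  99.6] [455.4 678.3  17. ]
tray 856.5
tray c [539.4 238.1] size [103.8 145.2] ang 14.87
[[470.6000061035156, 295.0], [507.79998779296875, 154.60000610351562], [608.2000122070312, 181.3000030517578], [570.9000244140625, 321.6000061035156]]
tab (297.8616352201258, 170.00628930817606) [0.51409483 0.1698887  0.084     ]
lens [356.1 219.4] [ 498.5 -271.2   17. ]
lens [348.1 214.1] [ 518.6 -242.8   17. ]
lens [353.1 206.1] [ 548.1 -262.4   17. ]
lens [345.2 201. ] [ 567.6 -234.1   17. ]
lens [132.7 206.9] [549.3 546.5  17. ]
```

```bash
python3 -m jog '[[[-0.01,-0.02,-0.05,0,0,0,1],[-0.02,-0.04,-0.1,0,0,-0.01,1],[-0.03,-0.06,-0.15,0,0,-0.02,1],[-0.04,-0.08,-0.2,0,0,-0.03,1],[-0.048,-0.098,-0.25,0,0,-0.03,1],[-0.048,-0.098,-0.29,0,0,-0.03,1],[-0.048,-0.098,-0.32,0,0,-0.03,1],[-0.048,-0.098,-0.32,0,0,-0.03,1]]]'
python3 - <<'E'
from h import *
import pickle
print(env.sense()['tool_pos'])
c=env.calibration('wrist'); p,d=env.capture('wrist'); cv2.imwrite('pics/w3.png',p); np.save('pics/w3d.npy',d); pickle.dump(c,open('pics/w3.pkl','wb'))
print(proj(c,[.4427,-.1894,.05]),proj(c,[.4427,-.1894,.0]))
E
```

```text
time: 2.6
tool_pos: [0.4323, -0.1751, 0.1213]
eef_rot: [[0.816, -0.006, 0.578], [-0.578, 0.003, 0.816], [-0.007, -1.0, -0.001]]
wrist_force: [-0.5, 0.4, 0.1]
width: 0.997
[ 0.43227181 -0.17506648  0.12127258]
[270.47482075 239.71519919] [272.0317462  216.37538225]
```

View pics/w3.png

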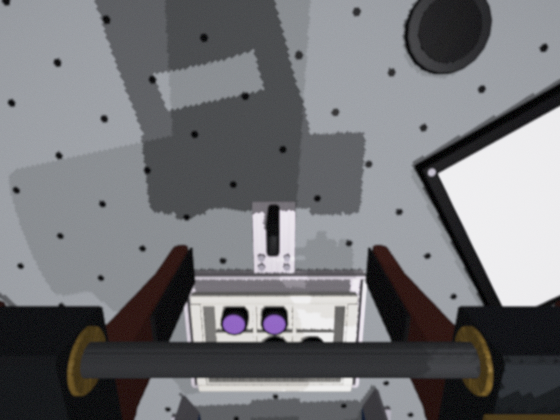

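The picture shows the fin at (272,230) standing on its strap, the carrier's edge at row 275, and two lenses at (234,322) and (274,322). The jaws straddle the fin nearly symmetrically.

```bash
python3 - <<'E'
from h import *
import pickle
s=env.sense();print(s['time'],s['tool_pos'],s['joint_vel'])
p=cv2.imread('pics/w3.png'); cv2.imwrite('pics/w3c.png',cv2.resize(p[195:295,180:380],None,fx=4,fy=4,interpolation=cv2.INTER_CUBIC))
E
```

```text
2.65 [ 0.43353788 -0.17551481  0.12297674] [ 0.00232397 -0.04461925 -0.03258778 -0.00137443  0.01564623 -0.00034605]
```

View pics/w3c.png

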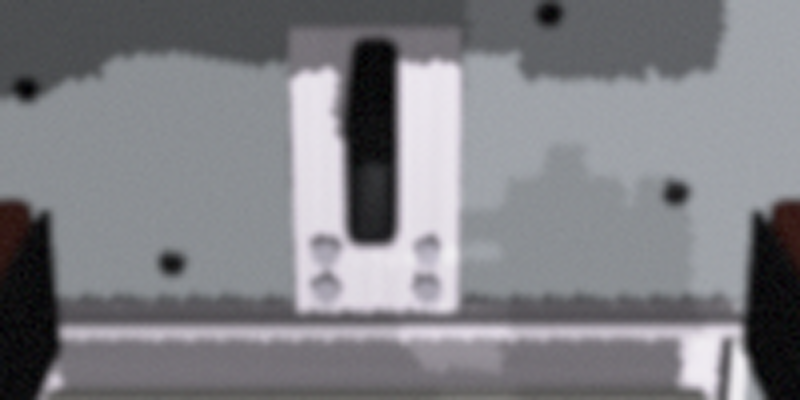

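```bash
python3 - <<'E'
from h import *
import pickle
c=pickle.load(open('pics/w3.pkl','rb'))
f=lambda x,y:(180+x/4,195+y/4)
for n,x,y,z in [('topnear',372,162,.05),('topfar',372,242,.05),('bot',376,40,.003),('strapL',290,30,.003),('strapR',464,30,.003),('strapL2',297,310,.003),('strapR2',460,310,.003),('lipL',60,325,.012),('lipR',740,325,.012)]:
    print(n,np.round(ray(c,f(x,y),z)*1000,1))
s=env.sense();R=s['eef_rot'];print(s['tool_pos'],np.degrees(np.arctan2(R[1,2],R[0,2])))
E
```

```text
topnear [ 441.1 -186.    50. ]
topfar [ 453.8 -195.1   50. ]
bot [ 434.7 -181.6    3. ]
strapL [ 422.6 -194.8    3. ]
strapR [ 443.5 -165.4    3. ]
strapL2 [ 475.5 -232.2    3. ]
strapR2 [ 496.2 -202.8    3. ]
lipL [ 445.5 -272.4   12. ]
lipR [ 529.7 -153.4   12. ]
[ 0.43353788 -0.17551481  0.12297674] 54.720971533001816
```

```bash
python3 -m jog '[[[0.007,-0.008,-0.02,0,0,0,1],[0.014,-0.017,-0.04,0,0,0,1],[0.014,-0.017,-0.06,0,0,0,1],[0.014,-0.017,-0.07,0,0,0,1],[0.014,-0.017,-0.08,0,0,0,1],[0.014,-0.017,-0.08,0,0,0,1],[0.014,-0.017,-0.08,0,0,0,1],[0.014,-0.017,-0.08,0,0,0,1]]]'
```

```text
time: 3.45
tool_pos: [0.4463, -0.1898, 0.0608]
eef_rot: [[0.816, 0.001, 0.577], [-0.577, -0.0, 0.816], [0.001, -1.0, 0.0]]
wrist_force: [-0.3, -0.0, -0.6]
width: 1.001
```

```bash
python3 -m jog '[[[0,0,-0.02,0,0,0,1],[-0.001,0.001,-0.04,0,0,0,1],[-0.001,0.001,-0.051,0,0,0,1],[-0.001,0.001,-0.051,0,0,0,0.5],[-0.001,0.001,-0.051,0,0,0,0.3],[-0.001,0.001,-0.051,0,0,0,0.2],[-0.001,0.001,-0.051,0,0,0,0.1],[-0.001,0.001,-0.051,0,0,0,0]]]'
python3 -m jog '[[[0,0,0,0,0,0,0],[0,0,0,0,0,0,0],[0,0,0,0,0,0,0],[0,0,0,0,0,0,0],[0,0,0,0,0,0,0],[0,0,0,0,0,0,0],[0,0,0,0,0,0,0],[0,0,0,0,0,0,0]]]'
python3 - <<'E'
from h import *
import pickle
c=env.calibration('wrist'); p,d=env.capture('wrist'); cv2.imwrite('pics/w4.png',p);  pickle.dump(c,open('pics/w4.pkl','wb'))
p,d=env.capture('top'); cv2.imwrite('pics/top4.png',p);cv2.imwrite('pics/top4c.png',cv2.resize(p[135:255,310:420],None,fx=5,fy=5,interpolation=cv2.INTER_CUBIC))
E
```

```text
time: 4.25
tool_pos: [0.4454, -0.1891, 0.0198]
eef_rot: [[0.816, 0.001, 0.578], [-0.578, -0.0, 0.816], [0.001, -1.0, 0.0]]
wrist_force: [-0.1, -0.4, 0.1]
width: 0.583
time: 5.05
tool_pos: [0.4449, -0.189, 0.0194]
eef_rot: [[0.816, -0.0, 0.578], [-0.578, 0.0, 0.816], [-0.0, -1.0, -0.0]]
wrist_force: [-0.9, -1.7, 0.3]
width: 0.115
```

View pics/w4.png

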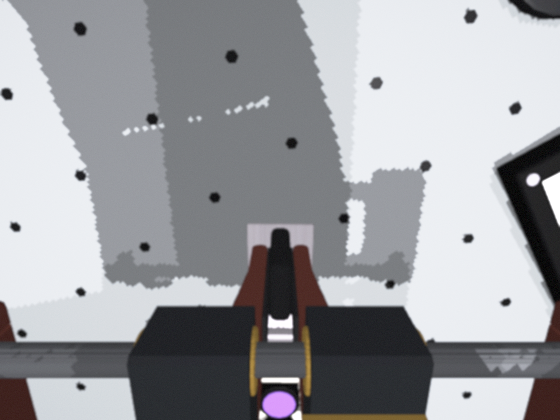

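View pics/top4c.png

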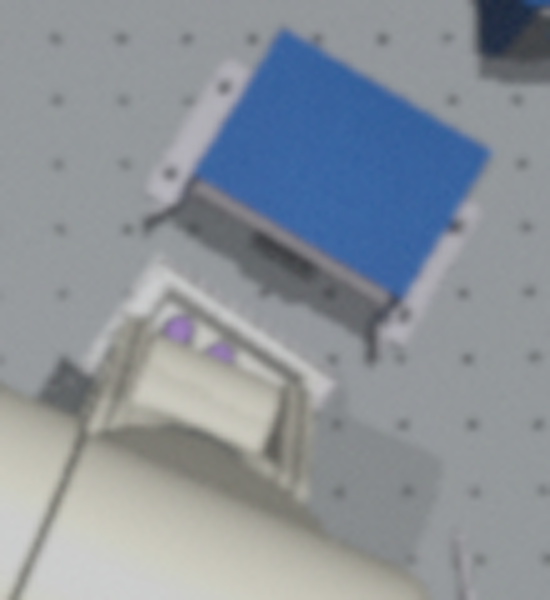

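The fin is held (opening 10.1 mm, force 2 N). Next I align yaw and lateral position in front of the guides.

```bash
python3 -m jog '[[[0.001,-0.001,0,0,0,0.003,0],[0.002,-0.003,0,0,0,0.007,0],[0.003,-0.005,0,0,0,0.011,0],[0.004,-0.007,0,0,0,0.015,0],[0.006,-0.01,0,0,0,0.02,0],[0.007,-0.012,0,0,0,0.024,0],[0.0086,-0.0139,0,0,0,0.028,0],[0.0086,-0.0139,0,0,0,0.028,0]]]'
python3 - <<'E'
from h import *
from m2 import *
p,d=env.capture('top'); cv2.imwrite('pics/top5c.png',cv2.resize(p[135:255,310:420],None,fx=5,fy=5,interpolation=cv2.INTER_CUBIC))
p,d=env.capture('scene'); cv2.imwrite('pics/s5c.png',cv2.resize(p[235:375,180:310],None,fx=4,fy=4,interpolation=cv2.INTER_CUBIC))
E
```

```text
time: 5.95
tool_pos: [0.4501, -0.199, 0.0193]
eef_rot: [[0.842, -0.004, 0.54], [-0.54, 0.002, 0.842], [-0.004, -1.0, -0.0]]
wrist_force: [-5.5, 3.2, 7.2]
width: 0.116
```

View pics/top5c.png

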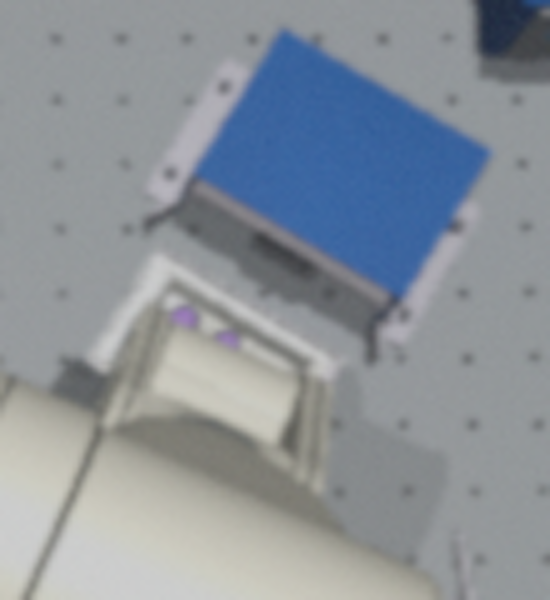

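View pics/s5c.png

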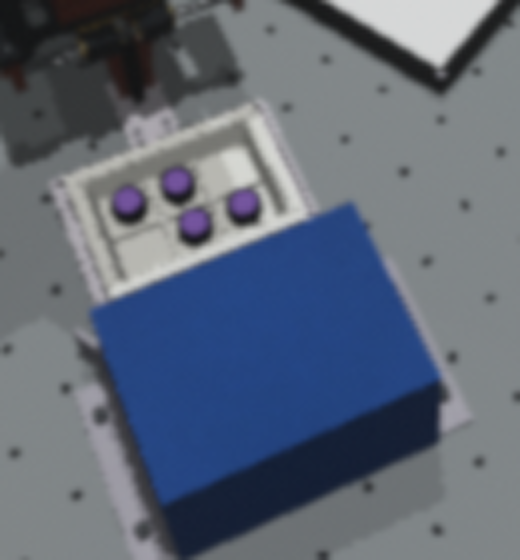

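```bash
cat > m6.py <<'E'
from m2 import *
import sys
def lens(cam,box,z=.020):
    p,_=env.capture(cam); cal=env.calibration(cam); hsv=cv2.cvtColor(p,cv2.COLOR_BGR2HSV)
    m=cv2.inRange(hsv,(120,60,60),(150,255,255)); z0=np.zeros_like(m); x0,y0,x1,y1=box; z0[y0:y1,x0:x1]=m[y0:y1,x0:x1]
    cs,_=cv2.findContours(z0,cv2.RETR_EXTERNAL,cv2.CHAIN_APPROX_SIMPLE); out=[]
    for k in cs:
        M=cv2.moments(k)
        if M['m00']>10: out.append(ray(cal,(M['m10']/M['m00'],M['m01']/M['m00']),z)[:2]*1000)
    return np.array(out),p
a=np.radians(-32.8); ex=np.array([np.cos(a),np.sin(a)]); ey=np.array([-ex[1],ex[0]]); RC=np.array([672,-342.])
if __name__=='__main__':
    L,p=lens('scene',(190,250,290,330)); print(np.round(L,1).tolist())
    print('rack frame',[[round(float((q-RC)@ex),1),round(float((q-RC)@ey),1)] for q in L])
    s=env.sense();t=s['tool_pos'][:2]*1000;R=s['eef_rot'];print('tool rack',(t-RC)@ex,(t-RC)@ey,'yaw',np.degrees(np.arctan2(R[1,2],R[0,2]))-90,s['wrist_force'],s['time'])
E
python3 m6.py
```

```text
[[556.4, -266.9], [575.9, -237.8], [508.3, -278.0], [527.2, -248.2]]
rack frame [[-137.8, 0.5], [-137.2, 35.5], [-172.3, -34.9], [-172.5, 0.4]]
tool rack -263.9623926374783 0.042668212689841986 yaw -32.69726169991659 [-6.64869316  3.58977551  7.57037034] 6.1
```

```bash
python3 -m jog '[[[0.003,-0.002,0,0,0,0,0],[0.008,-0.0055,0,0,0,0,0],[0.015,-0.01,0,0,0,0,0],[0.023,-0.015,0,0,0,0,0],[0.031,-0.02,0,0,0,0,0],[0.039,-0.025,0,0,0,0,0],[0.047,-0.0303,0,0,0,0,0],[0.0526,-0.0339,0,0,0,0,0]]]'; python3 m6.py
```

```text
time: 6.9
tool_pos: [0.4923, -0.226, 0.0192]
eef_rot: [[0.841, -0.004, 0.54], [-0.54, 0.002, 0.842], [-0.005, -1.0, -0.0]]
wrist_force: [-8.1, 5.1, 8.8]
width: 0.115
[[549.3, -304.6], [568.5, -275.0]]
rack frame [[-123.4, -35.1], [-123.3, 0.2]]
tool rack -212.57501711498895 0.17902470227713954 yaw -32.70030479888395 [-0.38406461 -0.05999029 -2.84742274] 6.95
```

```bash
python3 -m jog '[[[0.003,-0.002,0,0,0,0,0],[0.008,-0.0052,0,0,0,0,0],[0.015,-0.0097,0,0,0,0,0],[0.023,-0.0148,0,0,0,0,0],[0.031,-0.02,0,0,0,0,0],[0.039,-0.0251,0,0,0,0,0],[0.047,-0.0303,0,0,0,0,0],[0.0526,-0.0339,0,0,0,0,0]]]'; python3 m6.py
```

```text
time: 7.75
tool_pos: [0.5347, -0.2533, 0.0192]
eef_rot: [[0.841, -0.004, 0.54], [-0.54, 0.002, 0.841], [-0.004, -1.0, -0.0]]
wrist_force: [-7.7, 5.2, 8.9]
width: 0.116
[]
rack frame []
tool rack -162.27611329224476 0.19554926479311677 yaw -32.71062933642382 [-0.33275826  0.66524314 -1.91568264] 7.8
```

```bash
python3 -m jog '[[[0.003,-0.002,0,0,0,0,0],[0.008,-0.0052,0,0,0,0,0],[0.015,-0.0097,0,0,0,0,0],[0.022,-0.0142,0,0,0,0,0],[0.029,-0.0187,0,0,0,0,0],[0.036,-0.0232,0,0,0,0,0],[0.042,-0.0271,0,0,0,0,0],[0.046,-0.0296,0,0,0,0,0]]]'; python3 m6.py
```

```text
time: 8.6
tool_pos: [0.5716, -0.277, 0.0192]
eef_rot: [[0.841, -0.003, 0.54], [-0.54, 0.002, 0.841], [-0.004, -1.0, -0.0]]
wrist_force: [-7.7, 4.8, 9.1]
width: 0.111
[]
rack frame []
tool rack -118.8574458476915 0.21143590319153271 yaw -32.719003530804656 [-2.94835256  1.63268392  1.49847852] 8.65
```

```bash
python3 -m jog '[[[0.0011,-0.0007,0,0,0,0,0],[0.0021,-0.0014,0,0,0,0,0],[0.0032,-0.002,0,0,0,0,0],[0.0042,-0.0027,0,0,0,0,0],[0.0053,-0.0034,0,0,0,0,0],[0.0063,-0.0041,0,0,0,0,0],[0.0074,-0.0047,0,0,0,0,0],[0.0074,-0.0047,0,0,0,0,0]]]'; python3 m6.py
```

```text
time: 9.45
tool_pos: [0.5773, -0.2807, 0.0192]
eef_rot: [[0.841, -0.003, 0.54], [-0.54, 0.002, 0.841], [-0.004, -1.0, -0.0]]
wrist_force: [-5.8, 4.1, 7.2]
width: 0.113
[]
rack frame []
tool rack -112.7967642471001 0.24903650950641046 yaw -32.71774725806614 [-5.27992047  3.48584462  6.45997711] 9.5
```

```bash
python3 -m jog '[[[0.0005,-0.0003,0,0,0,0,0],[0.001,-0.0007,0,0,0,0,0],[0.0015,-0.001,0,0,0,0,0],[0.002,-0.0013,0,0,0,0,0],[0.0025,-0.0016,0,0,0,0,0],[0.0025,-0.0016,0,0,0,0,0],[0.0025,-0.0016,0,0,0,0,0],[0.0025,-0.0016,0,0,0,0,0]]]'; python3 m6.py
```

```text
time: 10.3
tool_pos: [0.5781, -0.2812, 0.0193]
eef_rot: [[0.841, -0.006, 0.541], [-0.541, 0.003, 0.841], [-0.006, -1.0, -0.0]]
wrist_force: [-10.7, 7.1, 12.3]
width: 0.11
[]
rack frame []
tool rack -111.91181386121391 0.23639878149439641 yaw -32.716266391827716 [-10.1666162    8.09898373  11.9707046 ] 10.35
```

```bash
python3 -m jog '[[[0.0005,-0.0003,0,0,0,0,0],[0.001,-0.0007,0,0,0,0,0],[0.0015,-0.001,0,0,0,0,0],[0.002,-0.0013,0,0,0,0,0],[0.002,-0.0013,0,0,0,0,0],[0.002,-0.0013,0,0,0,0,0],[0.002,-0.0013,0,0,0,0,0],[0.002,-0.0013,0,0,0,0,0]]]'; python3 m6.py
python3 - <<'E'
from h import *
import pickle
c=env.calibration('wrist'); p,d=env.capture('wrist'); cv2.imwrite('pics/w7.png',p);  pickle.dump(c,open('pics/w7.pkl','wb'))
p,d=env.capture('top'); cv2.imwrite('pics/top7c.png',cv2.resize(p[135:255,310:420],None,fx=5,fy=5,interpolation=cv2.INTER_CUBIC))
E
```

```text
time: 11.15
tool_pos: [0.5782, -0.2813, 0.0192]
eef_rot: [[0.841, -0.009, 0.54], [-0.54, 0.005, 0.841], [-0.01, -1.0, -0.001]]
wrist_force: [-16.1, 10.8, 17.0]
width: 0.111
[]
rack frame []
tool rack -111.77444840932496 0.20509303116377342 yaw -32.715265129774096 [-15.17775273   9.76575495  17.14045722] 11.2
```

View pics/w7.png

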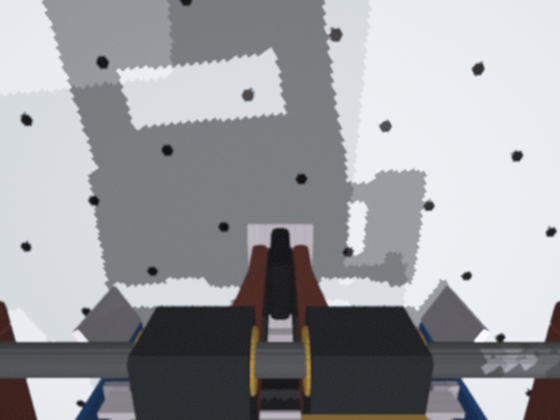

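View pics/top7c.png

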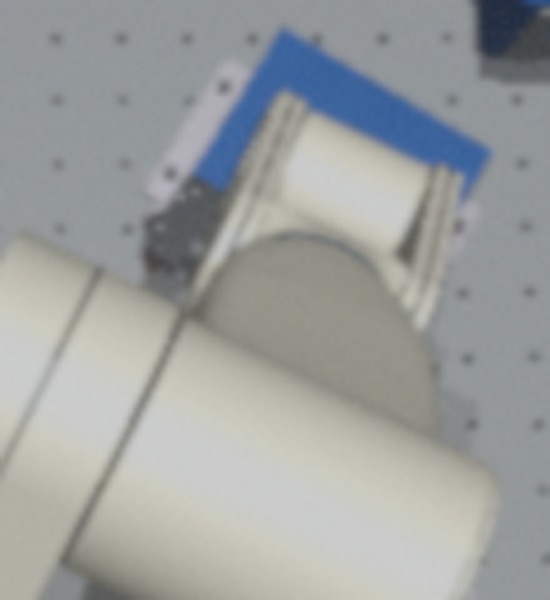

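```bash
python3 - <<'E'
from h import *
s=env.sense(); f=s['wrist_force'];m=s['moment'];print(f,m,s['tool_pos'])
E
python3 -m jog '[[[-0.001,0.0006,0,0,0,0,0],[-0.002,0.0013,0,0,0,0,0],[-0.003,0.0019,0,0,0,0,0],[-0.0035,0.0022,0,0,0,0,0],[-0.0035,0.0022,0,0,0,0,0.3],[-0.0035,0.0022,0,0,0,0,0.5],[-0.0035,0.0022,0,0,0,0,0.5],[-0.0035,0.0022,0,0,0,0,0.5]]]'
python3 - <<'E'
from h import *
s=env.sense(); f=s['wrist_force'];m=s['moment'];print(f,m,s['tool_pos'])
E
```

```text
[-15.56578489   9.70284574  16.62541534] [ 1.5533769   2.22296162 -0.00749537] [ 0.57814111 -0.28126107  0.0192106 ]
time: 12.1
tool_pos: [0.58, -0.2825, 0.0194]
eef_rot: [[0.841, 0.001, 0.541], [-0.541, -0.0, 0.841], [0.001, -1.0, 0.0]]
wrist_force: [-0.0, 0.2, 0.2]
width: 0.434
[-0.01337573  0.21081458  0.23969042] [0.0046365  0.00038496 0.00763556] [ 0.57997061 -0.28250459  0.01936658]
```

The force came through the fin: after release the tool moved forward 2 mm with no contact, so nothing blocked the gripper body. Next I back up to look at the carrier.

```bash
python3 -m jog '[[[0,0,0.02,0,0,0,0.5],[0,0,0.06,0,0,0,0.5],[-0.02,0.01,0.11,0,0,0,0.7],[-0.05,0.03,0.16,0,0,0,1],[-0.08,0.055,0.2,0,0,0,1],[-0.12,0.08,0.22,0,0,0,1],[-0.15,0.1,0.22,0,0,0,1],[-0.15,0.1,0.22,0,0,0,1]]]'
python3 - <<'E'
from h import *
import pickle
c=env.calibration('wrist'); p,d=env.capture('wrist'); cv2.imwrite('pics/w8.png',p); np.save('pics/w8d.npy',d); pickle.dump(c,open('pics/w8.pkl','wb'))
p,d=env.capture('top'); cv2.imwrite('pics/top8c.png',cv2.resize(p[135:255,310:420],None,fx=5,fy=5,interpolation=cv2.INTER_CUBIC))
E
```

```text
time: 12.9
tool_pos: [0.4569, -0.2006, 0.197]
eef_rot: [[0.841, -0.0, 0.541], [-0.541, 0.0, 0.841], [-0.0, -1.0, 0.0]]
wrist_force: [-0.7, -0.2, -0.1]
width: 0.984
```

View pics/w8.png

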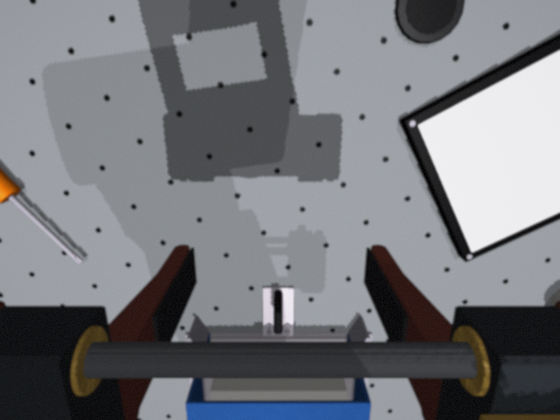

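View pics/top8c.png

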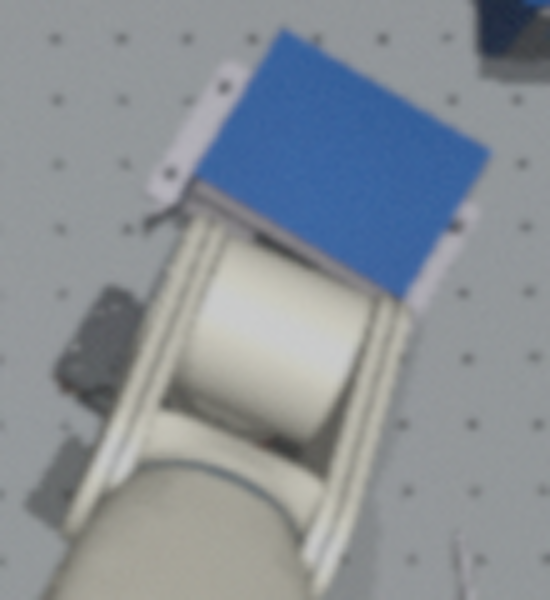

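```bash
python3 - <<'E'
from m6 import *
import pickle
c=pickle.load(open('pics/w8.pkl','rb'))
p=cv2.imread('pics/w8.png'); cv2.imwrite('pics/w8c.png',cv2.resize(p[275:355,180:380],None,fx=4,fy=4,interpolation=cv2.INTER_CUBIC))
for n,u,v,z in [('strapend',278,287,.003),('roof edgeL?',188,403,.102),('roofedgeR',370,403,.102)]:
    w=ray(c,(u,v),z)[:2]*1000; print(n,np.round(w,1),(w-RC)@ex,(w-RC)@ey)
E
```

```text
strapend [ 565.2 -271.4] -127.99121913333656 1.4727470835370535
roof edgeL? [ 573.  -375.3] -65.21562861617555 -81.59348732848844
roofedgeR [ 664.4 -233.3] -65.31515396484016 87.24300647063245
```

View pics/w8c.png

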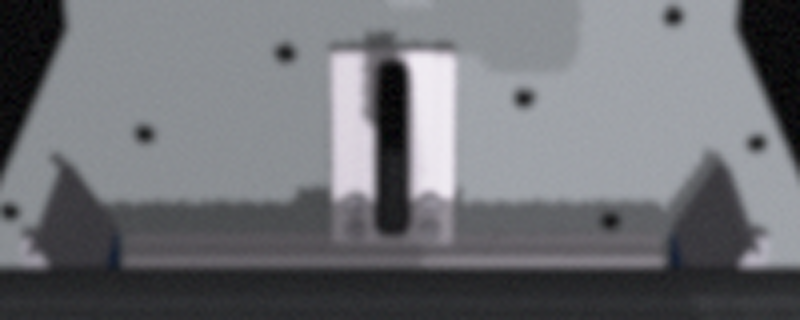

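```bash
python3 -m jog '[[[0.02,-0.015,0.04,0,0,0,1],[0.05,-0.035,0.075,0,0,0,1],[0.09,-0.06,0.1,0,0,0,1],[0.13,-0.085,0.1,0,0,0,1],[0.16,-0.105,0.1,0,0,0,1],[0.165,-0.11,0.1,0,0,0,1],[0.165,-0.11,0.1,0,0,0,1],[0.165,-0.11,0.1,0,0,0,1]]]'
python3 - <<'E'
from h import *
import pickle
c=env.calibration('wrist'); p,d=env.capture('wrist'); cv2.imwrite('pics/w9.png',p); np.save('pics/w9d.npy',d); pickle.dump(c,open('pics/w9.pkl','wb'))
cv2.imwrite('pics/w9c.png',cv2.resize(p[170:350,170:370],None,fx=4,fy=3.333,interpolation=cv2.INTER_CUBIC))
E
```

```text
time: 13.8
tool_pos: [0.5909, -0.29, 0.2748]
eef_rot: [[0.841, -0.001, 0.541], [-0.541, 0.001, 0.841], [-0.002, -1.0, -0.0]]
wrist_force: [-0.1, 0.1, -0.2]
width: 0.997
```

View pics/w9c.png

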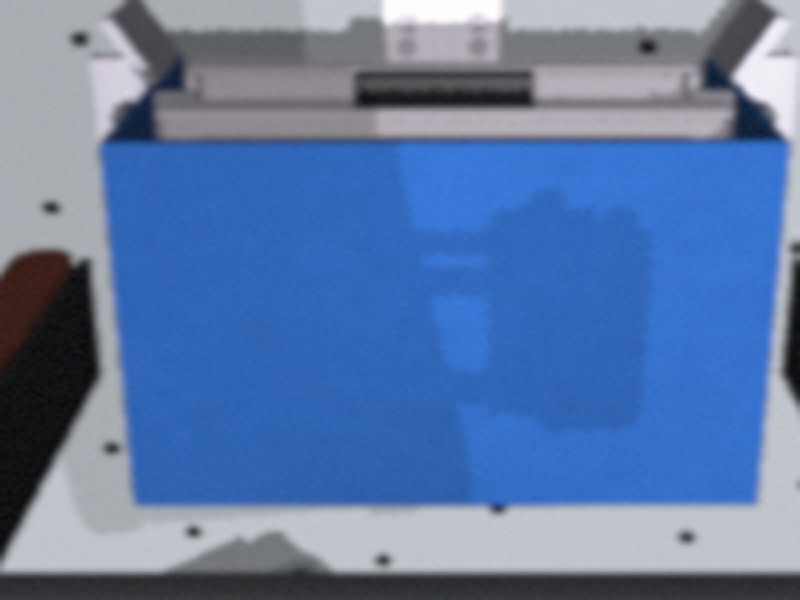

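```bash
python3 - <<'E'
from m6 import *
import pickle
c=pickle.load(open('pics/w9.pkl','rb'))
p=cv2.imread('pics/w9.png')
cv2.imwrite('pics/w9d.png',cv2.resize(p[160:220,190:290],None,fx=8,fy=8,interpolation=cv2.INTER_CUBIC))
f=lambda x,y:(170+x/4,170+y/3.3333)
for n,x,y,z in [('roofL',103,142,.102),('roofR',787,142,.102),('roofBL',135,503,.102),('roofBR',756,503,.102),('lipL',185,66,.012),('lipR',700,66,.012),('plateL foot',180,60,0),('plateR foot',705,60,0)]:
    w=ray(c,f(x,y),z)[:2]*1000; print(n,np.round(w,1),round((w-RC)@ex,1),round((w-RC)@ey,1))
E
```

```text
roofL [ 572.8 -376.9] -64.5 -83.1
roofR [ 665.3 -233.3] -64.5 87.7
roofBL [ 679.3 -445.9] 62.5 -83.4
roofBR [ 772.5 -301.3] 62.4 88.6
lipL [ 576.5 -373.4] -63.3 -78.1
lipR [ 663.1 -238.9] -63.3 81.9
plateL foot [ 575.3 -377. ] -62.4 -81.8
plateR foot [ 665.9 -236.2] -62.4 85.6
```

View pics/w9d.png

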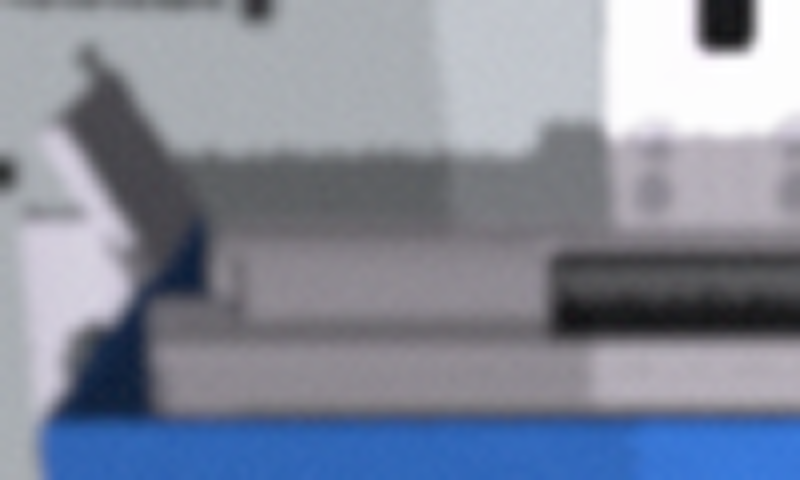

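Using the roof as reference, the lip reads about flush to 2 mm proud. I'll make sure it is at the stop with a gentle low push on the fin using shut fingers.

```bash
python3 -m jog '[[[-0.025,0.016,-0.02,0,0,0,0],[-0.05,0.033,-0.06,0,0,0,0],[-0.064,0.0415,-0.11,0,0,0,0],[-0.064,0.0415,-0.16,0,0,0,0],[-0.064,0.0415,-0.21,0,0,0,0],[-0.064,0.0415,-0.26,0,0,0,0],[-0.064,0.0415,-0.3,0,0,0,0],[-0.064,0.0415,-0.3,0,0,0,0]]]'; python3 m6.py
```

```text
time: 14.65
tool_pos: [0.5369, -0.2551, 0.0319]
eef_rot: [[0.841, -0.007, 0.541], [-0.541, 0.004, 0.841], [-0.008, -1.0, -0.001]]
wrist_force: [-0.1, 0.5, -0.2]
width: 0.31
[]
rack frame []
tool rack -158.74404958803123 0.024579870433006253 yaw -32.74545408977515 [-0.34778529  0.3979732  -0.40918416] 14.7
```

```bash
python3 -m jog '[[[0,0,-0.01,0,0,0,0],[0,0,-0.02,0,0,0,0],[0,0,-0.022,0,0,0,0],[0.004,-0.0026,-0.022,0,0,0,0],[0.009,-0.0058,-0.022,0,0,0,0],[0.014,-0.009,-0.022,0,0,0,0],[0.018,-0.0116,-0.022,0,0,0,0],[0.02,-0.0129,-0.022,0,0,0,0]]]'; python3 m6.py;  python3 -m jog '[[[0.001,-0.0007,0,0,0,0,0],[0.002,-0.0013,0,0,0,0,0],[0.003,-0.0019,0,0,0,0,0],[0.004,-0.0026,0,0,0,0,0],[0.005,-0.0032,0,0,0,0,0],[0.006,-0.0039,0,0,0,0,0],[0.007,-0.0045,0,0,0,0,0],[0.007,-0.0045,0,0,0,0,0]]]'; python3 m6.py
```

```text
time: 15.5
tool_pos: [0.5553, -0.2668, 0.0177]
eef_rot: [[0.841, -0.003, 0.541], [-0.541, 0.002, 0.841], [-0.004, -1.0, -0.0]]
wrist_force: [-7.3, 5.3, 6.7]
width: 0.006
[]
rack frame []
tool rack -138.86607370801414 0.027791261397911778 yaw -32.7660142300611 [-3.54480853  2.47347417  4.77609151] 15.55
time: 16.35
tool_pos: [0.5551, -0.2668, 0.0171]
eef_rot: [[0.841, -0.014, 0.541], [-0.541, 0.008, 0.841], [-0.017, -1.0, -0.001]]
wrist_force: [-20.6, 13.4, 20.4]
width: 0.004
[]
rack frame []
tool rack -138.98322233290378 -0.12014495545687104 yaw -32.75892718972395 [-20.85409776  13.67773238  20.32092691] 16.4
```

The carrier is against a rigid stop: 25 N produced no movement. It's home, so I leave it and go to the tray stack.

```bash
python3 -m jog '[[[-0.01,0.0065,0,0,0,0,0],[-0.03,0.02,0.02,0,0,0,0],[-0.04,0.03,0.06,0,0,0,0],[-0.04,0.06,0.12,0,0,-0.08,0.2],[-0.04,0.09,0.17,0,0,-0.17,0.5],[-0.04,0.13,0.22,0,0,-0.26,0.5],[-0.04,0.18,0.25,0,0,-0.35,0.5],[-0.04,0.23,0.26,0,0,-0.44,0.5]]]'
python3 -m jog '[[[0,0.05,0,0,0,-0.08,0.5],[0,0.1,0,0,0,-0.17,0.5],[0,0.15,0,0,0,-0.26,0.5],[0,0.2,0,0,0,-0.35,0.5],[0,0.25,0,0,0,-0.44,0.5],[-0.01,0.3,0,0,0,-0.53,0.5],[-0.01,0.33,0,0,0,-0.53,0.5],[-0.01,0.33,0,0,0,-0.53,0.5]]]'
python3 - <<'E'
from h import *
import pickle
s=env.sense();R=s['eef_rot'];print(s['tool_pos'],s['q'],np.degrees(np.arctan2(R[1,2],R[0,2])))
c=env.calibration('wrist'); p,d=env.capture('wrist'); cv2.imwrite('pics/w10.png',p); pickle.dump(c,open('pics/w10.pkl','wb'))
p,d=env.capture('top'); cv2.imwrite('pics/top10.png',p)
cv2.imwrite('pics/top10c.png',cv2.resize(p[135:255,310:420],None,fx=5,fy=5,interpolation=cv2.INTER_CUBIC))
E
```

```text
time: 17.2
tool_pos: [0.532, -0.0863, 0.2294]
eef_rot: [[0.297, 0.007, 0.955], [-0.955, -0.001, 0.297], [0.003, -1.0, 0.006]]
wrist_force: [1.3, -0.2, 0.1]
width: 0.424
time: 18.0
tool_pos: [0.5222, 0.1797, 0.226]
eef_rot: [[-0.498, 0.001, 0.867], [-0.867, 0.001, -0.498], [-0.001, -1.0, 0.001]]
wrist_force: [-0.3, -0.4, -1.0]
width: 0.503
[0.52216838 0.17971395 0.2259695 ] [3.09699759e-01 3.12293991e-01 1.79021695e+00 4.55278466e-04
 1.03769580e+00 8.30505188e-01] -29.853218068768683
```

View pics/w10.png

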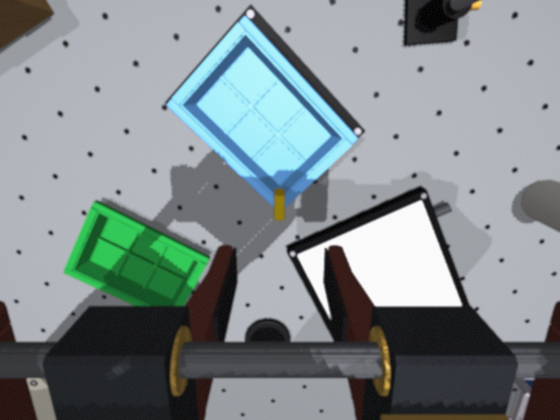

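View pics/top10c.png

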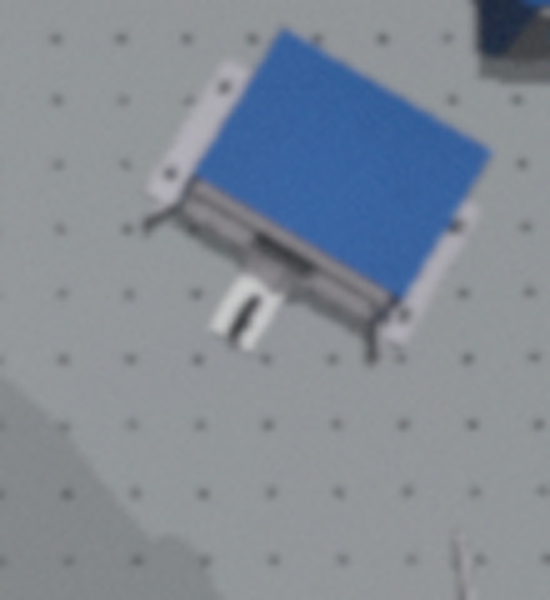

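The wrist view shows the tab at (280,205) on the blue top tray, whose rim corner lies just below it. The carrier's strap still sticks out of the rack in the top crop, at (240,310). I'll check both.

```bash
python3 - <<'E'
from m6 import *
import pickle
ct=env.calibration('top')
for n,u,v in [('now',356,202.5),('init',332.3,238.5)]:
    w=ray(ct,(u,v),.003)[:2]*1000; print(n,np.round(w,1),(w-RC)@ex,(w-RC)@ey)
p=cv2.imread('pics/w10.png'); hsv=cv2.cvtColor(p,cv2.COLOR_BGR2HSV); c=pickle.load(open('pics/w10.pkl','rb'))
cv2.imwrite('pics/w10c.png',cv2.resize(p[150:240,220:340],None,fx=6,fy=6,interpolation=cv2.INTER_CUBIC))
k=big(cv2.inRange(hsv,(88,90,60),(115,255,255)),(150,0,370,230)); rect(c,k,.07,'tray')
print(proj(c,[.5144,.1681,.094]),proj(c,[.5144,.1681,.07]))
E
```

```text
now [ 564.7 -276. ] -125.930245184743 -2.6305717757816622
init [ 430.8 -184. ] -288.3512090853205 2.1943557770309727
tray c [540.2 238.3] size [100.8 141.8] ang 15.15
[[473.0, 293.6000061035156], [510.0, 156.6999969482422], [607.2999877929688, 183.10000610351562], [570.2999877929688, 319.8999938964844]]
[278.06480898 210.03572668] [278.19698451 201.82819213]
```

View pics/w10c.png

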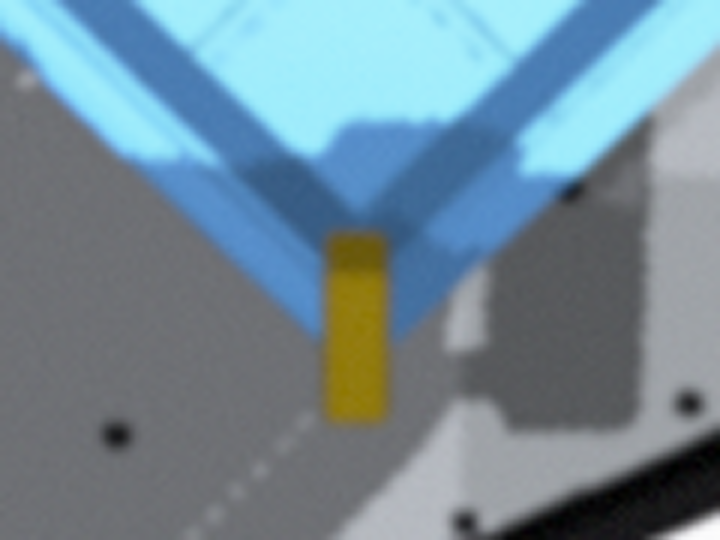

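```bash
python3 - <<'E'
from h import *
import pickle
c=pickle.load(open('pics/w10.pkl','rb'))
print(ray(c,(279.5,207.8),.094),ray(c,(279.6,195.3),.094),ray(c,(279.6,220.3),.094))
s=env.sense(); print(s['tool_pos'],s['time'])
E
```

```text
[0.51651674 0.16926209 0.094     ] [0.52226014 0.17908118 0.094     ] [0.51079466 0.15912952 0.094     ]
[0.52209501 0.17710294 0.22576527] 18.1
```

```bash
python3 -m jog '[[[-0.004,-0.005,-0.03,0,0,0,0.5],[-0.008,-0.01,-0.06,0,0,0,0.5],[-0.008,-0.01,-0.09,0,0,0,0.5],[-0.008,-0.01,-0.12,0,0,0,0.5],[-0.008,-0.01,-0.14,0,0,0,0.5],[-0.008,-0.01,-0.14,0,0,0,0.5],[-0.008,-0.01,-0.14,0,0,0,0.5],[-0.008,-0.01,-0.14,0,0,0,0.5]]]'
python3 - <<'E'
from h import *
import pickle
c=env.calibration('wrist'); p,d=env.capture('wrist'); cv2.imwrite('pics/w11.png',p); pickle.dump(c,open('pics/w11.pkl','wb'))
E
```

```text
time: 18.9
tool_pos: [0.5165, 0.1686, 0.1148]
eef_rot: [[-0.501, 0.002, 0.865], [-0.865, 0.0, -0.501], [-0.001, -1.0, 0.001]]
wrist_force: [0.4, 0.3, 0.8]
width: 0.503
```

View pics/w11.png

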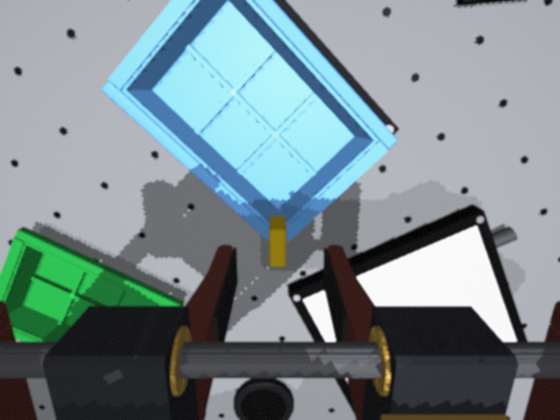

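```bash
python3 -m jog '[[[0,0,-0.02,0,0,0,0.5],[0,0,-0.035,0,0,0,0.5],[0,0,-0.045,0,0,0,0.5],[0,0,-0.05,0,0,0,0.4],[0,0,-0.05,0,0,0,0.3],[0,0,-0.05,0,0,0,0.2],[0,0,-0.05,0,0,0,0.1],[0,0,-0.05,0,0,0,0]]]'
python3 -m jog '[[[0,0,0,0,0,0,0],[0,0,0,0,0,0,0],[0,0,0,0,0,0,0],[0,0,0,0,0,0,0],[0,0,0,0,0,0,0],[0,0,0,0,0,0,0],[0,0,0,0,0,0,0],[0,0,0,0,0,0,0]]]'
python3 - <<'E'
from h import *
import pickle
c=env.calibration('wrist'); p,d=env.capture('wrist'); cv2.imwrite('pics/w12.png',p); pickle.dump(c,open('pics/w12.pkl','wb'))
E
```

```text
time: 19.75
tool_pos: [0.5158, 0.1692, 0.0742]
eef_rot: [[-0.501, 0.001, 0.866], [-0.866, 0.0, -0.501], [-0.001, -1.0, 0.0]]
wrist_force: [0.0, 0.4, 1.6]
width: 0.113
time: 20.55
tool_pos: [0.5158, 0.1691, 0.0741]
eef_rot: [[-0.501, 0.0, 0.866], [-0.866, 0.0, -0.501], [-0.0, -1.0, 0.0]]
wrist_force: [-1.4, 2.2, 6.1]
width: 0.111
```

View pics/w12.png

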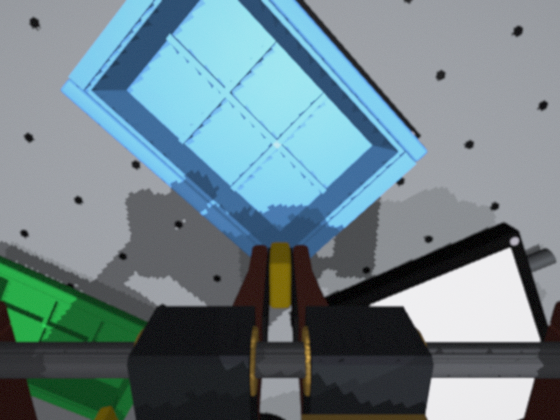

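```bash
python3 - <<'E'
from h import *
n=np.array([-.936,.351,0]); C=np.array([.5702,.3186,.062]); T=np.array([.5158,.1691,.0741])
for th in (1,2,3,4,5,6,7,8,9,10,11,12,13,14):
    R=cv2.Rodrigues(n*np.radians(th))[0]; print(th,np.round((C+R@(T-C)-T)/.8,4),np.round(n*th/90,4))
E
```

```text
1 [0.0001 0.0003 0.0035] [-0.0104  0.0039  0.    ]
2 [0.0002 0.0006 0.0069] [-0.0208  0.0078  0.    ]
3 [0.0004 0.001  0.0104] [-0.0312  0.0117  0.    ]
4 [0.0005 0.0014 0.0138] [-0.0416  0.0156  0.    ]
5 [0.0007 0.0019 0.0173] [-0.052   0.0195  0.    ]
6 [0.0009 0.0025 0.0207] [-0.0624  0.0234  0.    ]
7 [0.0012 0.0031 0.0241] [-0.0728  0.0273  0.    ]
8 [0.0014 0.0038 0.0275] [-0.0832  0.0312  0.    ]
9 [0.0017 0.0045 0.0309] [-0.0936  0.0351  0.    ]
10 [0.002  0.0053 0.0343] [-0.104  0.039  0.   ]
11 [0.0023 0.0061 0.0377] [-0.1144  0.0429  0.    ]
12 [0.0026 0.007  0.041 ] [-0.1248  0.0468  0.    ]
13 [0.003  0.008  0.0443] [-0.1352  0.0507  0.    ]
14 [0.0034 0.009  0.0476] [-0.1456  0.0546  0.    ]
```

```bash
python3 -m jog '[[[0.0001,0.0003,0.0035,-0.0104,0.0039,0,0],[0.0002,0.0006,0.0069,-0.0208,0.0078,0,0],[0.0004,0.001,0.0104,-0.0312,0.0117,0,0],[0.0005,0.0014,0.0138,-0.0416,0.0156,0,0],[0.0007,0.0019,0.0173,-0.052,0.0195,0,0],[0.0009,0.0025,0.0207,-0.0624,0.0234,0,0],[0.0009,0.0025,0.0207,-0.0624,0.0234,0,0],[0.0009,0.0025,0.0207,-0.0624,0.0234,0,0]]]'
python3 - <<'E'
from h import *
p,d=env.capture('wrist'); cv2.imwrite('pics/w13.png',p)
p,d=env.capture('scene'); cv2.imwrite('pics/s13.png',cv2.resize(p[110:230,260:370],None,fx=5,fy=5,interpolation=cv2.INTER_CUBIC))
E
```

```text
time: 21.4
tool_pos: [0.5162, 0.171, 0.0903]
eef_rot: [[-0.499, -0.037, 0.866], [-0.861, -0.098, -0.5], [0.103, -0.995, 0.017]]
wrist_force: [-1.2, -0.1, 0.1]
width: 0.112
```

View pics/w13.png

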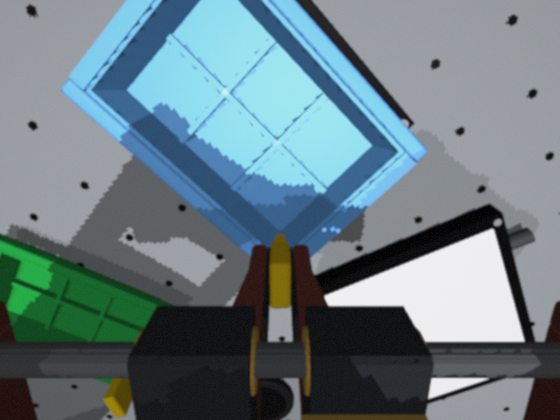

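View pics/s13.png

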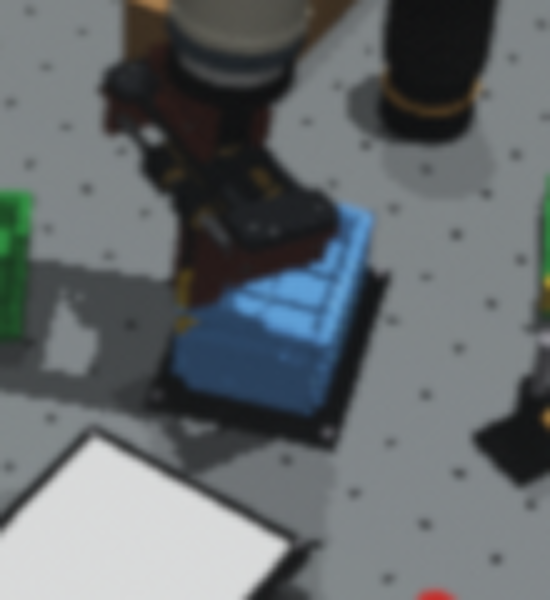

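```bash
python3 -m jog '[[[0.0003,0.0006,0.0034,-0.0104,0.0039,0,0],[0.0005,0.0013,0.0068,-0.0208,0.0078,0,0],[0.0008,0.002,0.0102,-0.0312,0.0117,0,0],[0.0011,0.0028,0.0136,-0.0416,0.0156,0,0],[0.0014,0.0036,0.017,-0.052,0.0195,0,0],[0.0017,0.0045,0.0203,-0.0624,0.0234,0,0],[0.0021,0.0055,0.0236,-0.0728,0.0273,0,0],[0.0021,0.0055,0.0236,-0.0728,0.0273,0,0]]]'
python3 - <<'E'
from h import *
p,d=env.capture('wrist'); cv2.imwrite('pics/w14.png',p)
p,d=env.capture('scene'); cv2.imwrite('pics/s14.png',cv2.resize(p[110:230,260:370],None,fx=5,fy=5,interpolation=cv2.INTER_CUBIC))
E
```

```text
time: 22.3
tool_pos: [0.5186, 0.176, 0.1095]
eef_rot: [[-0.492, -0.078, 0.867], [-0.842, -0.211, -0.496], [0.221, -0.974, 0.038]]
wrist_force: [0.8, -0.3, -0.6]
width: 0.107
```

View pics/w14.png

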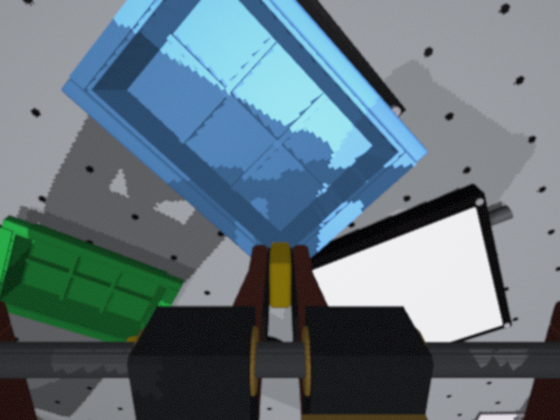

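View pics/s14.png

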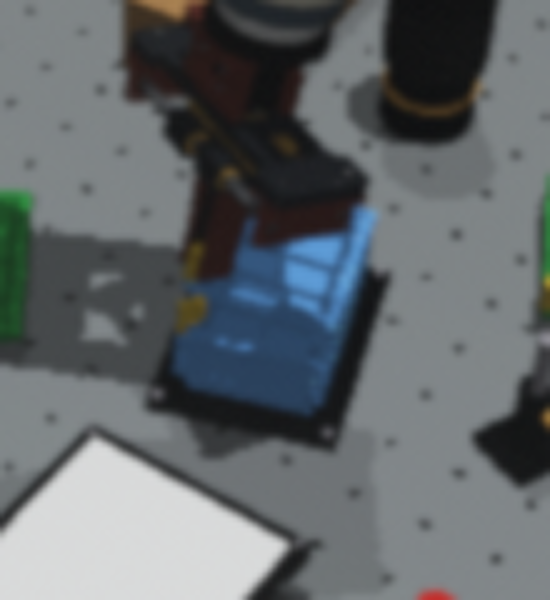

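The second tray's tab stays low at (190,310) in the scene crop while the top tray tips, so it remains behind. Now I lift.

```bash
python3 -m jog '[[[0,0,0.003,0,0,0,0],[0,0,0.007,0,0,0,0],[0,0,0.012,0,0,0,0],[0,0,0.018,0,0,0,0],[0,0,0.026,0,0,0,0],[0,0,0.035,0,0,0,0],[0,0,0.045,0,0,0,0],[0,0,0.055,0,0,0,0]]]'
python3 -m jog '[[[0,0,0.01,0,0,0,0],[0,0,0.02,0,0,0,0],[0,0,0.03,0,0,0,0],[0,0,0.04,0,0,0,0],[0,0,0.05,0,0,0,0],[0,0,0.06,0,0,0,0],[0,0,0.065,0,0,0,0],[0,0,0.065,0,0,0,0]]]'
python3 - <<'E'
from h import *
p,d=env.capture('wrist'); cv2.imwrite('pics/w15.png',p)
p,d=env.capture('scene'); cv2.imwrite('pics/s15.png',cv2.resize(p[80:230,230:370],None,fx=4.5,fy=4,interpolation=cv2.INTER_CUBIC))
E
```

```text
time: 23.2
tool_pos: [0.5181, 0.1754, 0.1541]
eef_rot: [[-0.492, -0.079, 0.867], [-0.842, -0.21, -0.497], [0.221, -0.974, 0.037]]
wrist_force: [0.2, -0.2, -0.7]
width: 0.112
time: 24.0
tool_pos: [0.5184, 0.1755, 0.2059]
eef_rot: [[-0.492, -0.078, 0.867], [-0.842, -0.21, -0.497], [0.221, -0.975, 0.038]]
wrist_force: [0.3, -0.3, -1.2]
width: 0.111
```

View pics/w15.png

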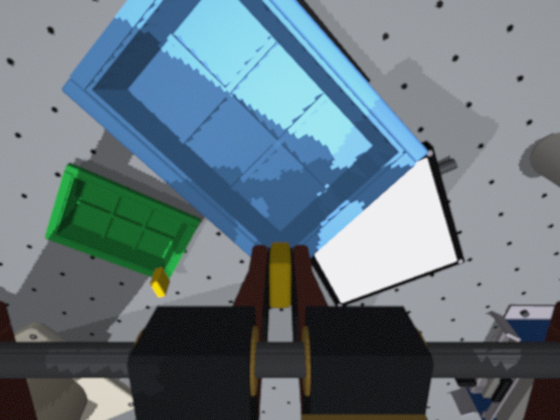

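View pics/s15.png

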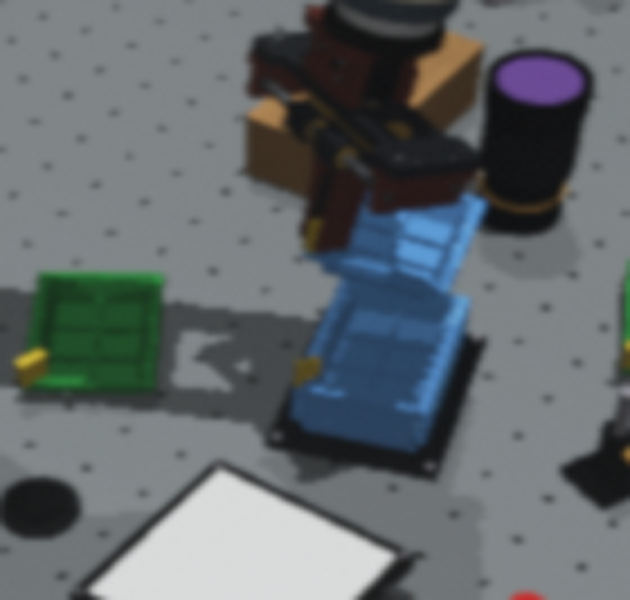

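Only the top tray came up; the second tray sits nested with its tab at (307,370). Next: level, turn and carry over the light.

```bash
python3 - <<'E'
from h import *
from scipy.spatial.transform import Rotation as Ro
s=env.sense(); Rc=s['eef_rot']
R0=np.array([[-.501,0,.866],[-.866,0,-.501],[0,-1,0]]); R0=Ro.from_matrix(R0).as_matrix()
for yaw in (0,-18.9):
    Rt=rotz(np.radians(yaw))@R0; print(yaw,np.round(Ro.from_matrix(Rt@Rc.T).as_rotvec(degrees=True)/90,4))
print((np.array([.5168,-.0493,.205])-s['tool_pos'])/.8, s['tool_pos'])
E
```

```text
0 [ 1.352e-01 -5.080e-02  1.000e-04]
-18.9 [ 0.1256 -0.0727 -0.209 ]
[-1.36394427e-03 -2.80800620e-01 -1.30030929e-04] [0.51789116 0.1753405  0.20510402]
```

```bash
python3 -m jog '[[[0,-0.01,0,0.008,-0.004,-0.013,0],[0,-0.03,0,0.024,-0.014,-0.04,0],[0,-0.06,0,0.04,-0.023,-0.067,0],[0,-0.1,0,0.057,-0.033,-0.095,0],[0,-0.14,0,0.074,-0.043,-0.123,0],[0,-0.18,0,0.092,-0.053,-0.153,0],[0,-0.215,0,0.11,-0.064,-0.183,0],[0,-0.24,0,0.1256,-0.0727,-0.209,0]]]'
python3 -m jog '[[[0,-0.015,0,0,0,0,0],[0,-0.027,-0.006,0,0,0,0],[0,-0.036,-0.018,0,0,0,0],[-0.001,-0.04,-0.033,0,0,0,0],[-0.001,-0.041,-0.05,0,0,0,0],[-0.001,-0.041,-0.065,0,0,0,0],[-0.001,-0.041,-0.075,0,0,0,0],[-0.001,-0.041,-0.08,0,0,0,0]]]'
python3 - <<'E'
from h import *
import pickle
s=env.sense(); print(s['tool_pos'],s['eef_rot'])
c=env.calibration('wrist');p,d=env.capture('wrist'); cv2.imwrite('pics/w16.png',p);pickle.dump(c,open('pics/w16.pkl','wb'))
p,d=env.capture('scene'); cv2.imwrite('pics/s16.png',p);np.save('pics/s16d.npy',d)
p,d=env.capture('top'); cv2.imwrite('pics/top16.png',p)
E
```

```text
time: 24.9
tool_pos: [0.5173, -0.0189, 0.205]
eef_rot: [[-0.757, 0.001, 0.654], [-0.654, 0.001, -0.757], [-0.001, -1.0, -0.0]]
wrist_force: [0.6, -0.2, -1.1]
width: 0.112
time: 25.7
tool_pos: [0.5167, -0.0489, 0.1399]
eef_rot: [[-0.754, -0.002, 0.657], [-0.657, 0.0, -0.754], [0.001, -1.0, -0.001]]
wrist_force: [-0.3, 0.1, -0.6]
width: 0.108
[ 0.5166668  -0.04892769  0.13986107] [[-7.53682047e-01 -1.62036478e-03  6.57237207e-01]
 [-6.57238290e-01  1.90317232e-04 -7.53682820e-01]
 [ 1.09615753e-03 -9.99998669e-01 -1.20840446e-03]]
```

View pics/w16.png

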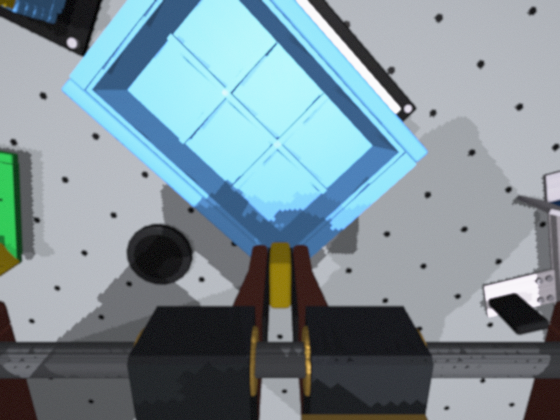

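View pics/s16.png

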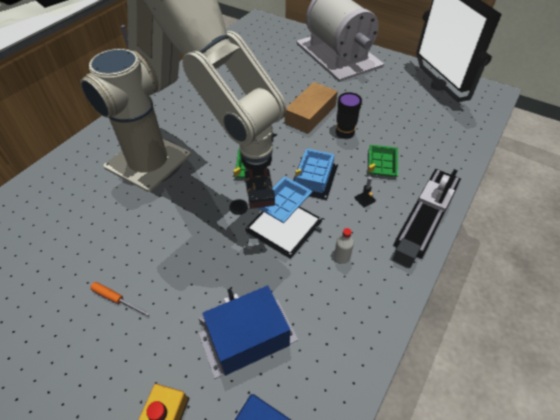

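View pics/top16.png

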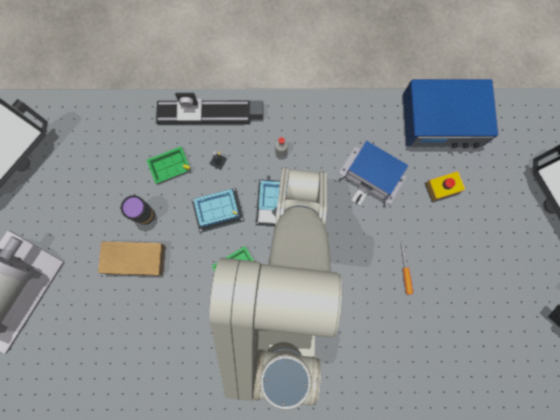

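```bash
python3 - <<'E'
from h import *
import pickle
c=pickle.load(open('pics/w16.pkl','rb')); s=env.sense(); print(s['time'],s['tool_pos'])
zr=s['tool_pos'][2]-.0042
L=ray(c,(63,90),zr)[:2]*1000; Rr=ray(c,(426,153),zr)[:2]*1000
print(L,Rr,(L+Rr)/2,np.linalg.norm(L-Rr))
sc=env.calibration('scene')
ctr=np.array([562,8]); a=np.radians(-3.9)
for sx,sy in [(-50,-70),(50,-70),(50,70),(-50,70)]:
    w=[ctr[0]+sx*np.cos(a)-sy*np.sin(a),ctr[1]+sx*np.sin(a)+sy*np.cos(a)]; print(np.round(proj(sc,[w[0]/1e3,w[1]/1e3,zr]),1))
p=cv2.imread('pics/s16.png'); cv2.imwrite('pics/s16c.png',cv2.resize(p[140:260,220:340],None,fx=5,fy=5,interpolation=cv2.INTER_CUBIC))
E
```

```text
25.85 [ 0.51729249 -0.04922489  0.1410681 ]
[518.68847809  79.62435994] [605.29477876 -62.2020843 ] [561.99162842   8.71113782] 166.1787940800356
[254.7 205.1]
[283.6 221.7]
[312.1 190.6]
[283.9 175.8]
```

View pics/s16c.png

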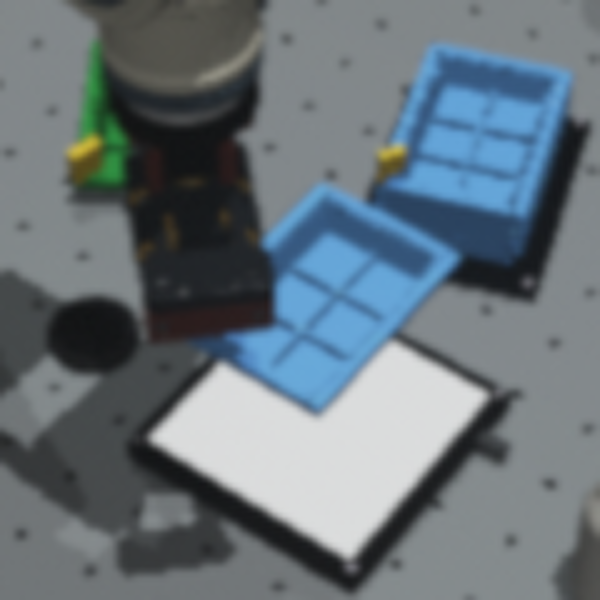

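```bash
python3 -m jog '[[[0,0,0,0,0,0,0],[0,0,0,0,0,0,0],[0,0,0,0,0,0,0],[0,0,0,0,0,0,0],[0,0,0,0,0,0,0],[0,0,0,0,0,0,0],[0,0,0,0,0,0,0],[0,0,0,0,0,0,0]]]'; python3 -c "
from cell import env
print(env.sign_off())"
```

```text
time: 26.65
tool_pos: [0.5172, -0.0494, 0.1412]
eef_rot: [[-0.754, 0.0, 0.657], [-0.657, -0.0, -0.754], [-0.0, -1.0, 0.0]]
wrist_force: [-0.2, 0.6, -1.2]
width: 0.112
the job is handed in; nothing more can be done
None
```

I slid the carrier into the rack against its back stop. I then peeled the top blue tray off by its tab and handed in at 26.65 s, still holding it level over the backlight.

- **Tray:** it is centred within about 2 mm over the light, with its underside about 94 mm above the face. The views before, during and after the lift show the second tray still nested.
- **Carrier position:** it did not move under a second, low push of 25 N with shut fingers. The camera readings disagree slightly, putting it between 1 and 3 mm short of the rack's origin. That is at the edge of the 2 mm tolerance and close to the calibration error, so I relied on the hard stop.
- **Lens cells:** all four were in their pockets at the last full view, just before the mouth. Inside the rack they could not be seen, so I did not confirm them after that.
- **Other objects:** I saw nothing else disturbed in the final pictures, but did not measure this.

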